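# Register sample carriers in the code reader and trigger it in two stages

### The arm

A 7-joint arm with a two-finger parallel gripper is mounted at the origin on a cart in front of the work surface, level with it; the furniture and walls round the work are solid. World frame = base frame: x ahead of the robot, y to its left, z up, the work surface at z = 0. Lengths are in m, angles in rad, forces in N, time in s.
With the tool pointing down it reaches from about 0.4 to 0.85 m from the base axis. Payload 10.4 kg.
Tool frame: the origin (TCP) lies midway between the tips of the shut fingers; the grasp point (between the pads) lies 19 mm behind it (manip.grasp_offset is the distance from the TCP to the grasp point, in m); z points along the fingers, y is the line along which they close (so a half turn about z gives the same grasp; the last joint's range is limited). The gripper opens to 85 mm and grips with 20 to 120 N. Pads are 22 mm wide; open, the fingers measure 114 mm over their backs; the gripper's body (76 mm by 85 mm) begins 54 mm behind the grasp point. The pads swing forward as they close: fully open they stand 13 mm farther back than shut.
Start: joints at [-1.144, 0.332, -0.065, 1.46, 0.022, 1.35, -0.088], TCP at [0.272, 0.563, 0.231] pointing down, gripper open.
Joint ranges: [-2.6, 2.6], [-0.5, 2.12], [-1.47, 1.34], [0.16, 2.42], [-1.27, 4.41], [0.06, 2.06], [-2.6, 2.6]. Speed limits (rad/s): [2.22, 2.22, 2.79, 2.79, 3.14, 3.14, 3.14].

### API

Orientations are given as a unit quaternion [x, y, z, w].
In Python, from workcell import manip gives the robot as it stands.
- The arm moves only by the shell command python3 jog.py 'ROWS' [FORCE]. ROWS is rows parted by semicolons, their numbers by spaces, 1 to 20 of them, each of 7 numbers: a rotation vector rx, ry, rz in rad, then dx, dy, dz in m, then the opening from 0.0 (shut) to 1.0 (fully open); each row is the pose to reach, as a shift and turn from the pose commanded when the command began, along the tool's axes at that moment; what a row does not reach only later rows make up. A row lasts 1/8 s, in which the tool goes at most 0.0625 m and 0.188 rad, less where a joint would pass 70% of its speed; a pose out of reach is approached as far as the arm can. The fingers move at their own pace and stop on an object; FORCE is the grip in N (left out, the last holds). Time passes only in rows, so rows that do not move let the fingers close. It prints the time, the measured TCP pose, the force, the opening and the grip force at its end.
- manip.get_obs(): the state, without advancing time (a new reading comes with each control period).
- manip.camera(name): name is "side" or "top" or "wrist"; returns the picture (384x512x3 uint8, blue, green, red); there is no depth.
- manip.calibration(name): a dict with "fx", "fy", "cx", "cy" (pixels), "world_from_camera" (4x4, takes a point from camera to world coordinates); the wrist camera has in their place "tool_from_camera" (4x4, takes a point from camera to tool coordinates, whose origin is the TCP and whose axes are the flange's). Camera axes: x right, y up, looking along -z (the intrinsics and any distortion apply to the point x, -y, -z); pixel columns grow to the right and rows downward; lengths in m; the calibration is good to about 2 mm. A picture is of the moment at which its call begins: read the wrist's pose just before it. calibration takes no time and is no camera call.
- manip.hand_in(): hands the job in; it is judged then, once.
The state is a dict: "clock": time; "joint_pos": joint angles; "joint_velocities": joint speeds; "tau": joint torques, N m; "position": TCP position; "ee_rot": TCP orientation; "ft_force": force on the tool from outside, world axes, zero at the start; "torque": the same for the moment, N m; "grip_width": opening from 0.0 (shut) to 1.0 (fully open); "grasp_force": force on a finger pad.
Only numpy, scipy, OpenCV 4.12 (cv2) and the standard library are available. Lean on these libraries where they do the work, as an engineer would, in place of code of your own. Each camera call takes 0.05 s, during which the arm holds its last target. There are 200 camera calls.

### The job

Load every aluminium sample carrier into the code-reader station, one to a bay, and push each one snugly home so that its end lies flush against the back fence and its left long side flush against that bay's side stop. With all of them seated and let go, press the two-stage release button to its halfway stop, keep it there for a good second, then press it fully down and let it come up again; if a carrier gets shifted before the release has been fully down, seat it again first. Finally move all carriers into the shallow tray, lying flat side by side with their stubs up, and leave the other things on the table where they are.

Things in the scene. Friction and masses are not known exactly. Their poses are not given: they have to be found in the camera images.
- carrier0: sample carrier: an aluminium bar 70 (x) x 26 (y) x 20 (z) mm, 75 to 125 g, with three dark round sample stubs in a row on top and a small paper code label at both ends; origin at the centre of its underside, x along the bar. Both ends are alike. Two or three carriers are present (None = absent)
- carrier1: sample carrier: an aluminium bar 70 (x) x 26 (y) x 20 (z) mm, 75 to 125 g, with three dark round sample stubs in a row on top and a small paper code label at both ends; origin at the centre of its underside, x along the bar. Both ends are alike. Two or three carriers are present (None = absent)
- carrier2: sample carrier: an aluminium bar 70 (x) x 26 (y) x 20 (z) mm, 75 to 125 g, with three dark round sample stubs in a row on top and a small paper code label at both ends; origin at the centre of its underside, x along the bar. Both ends are alike. Two or three carriers are present (None = absent)
- station: fixed code-reader station. Grey plate, top 10 mm above the table, x -62..+43, y +-121 mm; on it, 9 mm high: steel back fence along y (face at x=+38 mm) and three steel side stops along x (x -32..+38, 8 mm wide, faces looking to -y at y=+110, +32, -46 mm), each bounding a 70 mm wide bay at its left. Behind the fence a white head, 46 mm high, x +52..+80. Origin at table level, x to the fence
- bay0 (a point): corner of the left of the three bays, on the base plate's top (10 mm above the table) where the back fence's face and the side stop's face meet; axes as the station's. A carrier fully home lies along x with its end against the fence and its left long side against the side stop, so that its origin is at (-35, -13, 0) mm here
- bay1 (a point): corner of the middle of the three bays, on the base plate's top (10 mm above the table) where the back fence's face and the side stop's face meet; axes as the station's. A carrier fully home lies along x with its end against the fence and its left long side against the side stop, so that its origin is at (-35, -13, 0) mm here
- bay2 (a point): corner of the right of the three bays, on the base plate's top (10 mm above the table) where the back fence's face and the side stop's face meet; axes as the station's. A carrier fully home lies along x with its end against the fence and its left long side against the side stop, so that its origin is at (-35, -13, 0) mm here
- release: release box, fixed to the table, grey housing 60 x 76 x 26 mm with a round steel button 32 mm across in the middle of its top; origin at the centre of its underside, z up
- release_top (a point): centre of the button's top face, 45 mm above the table when at rest; sinks with the button (5 mm at the halfway stop, 10 mm fully down)
- release_half (a joint): first, soft travel of the button: 0 at rest, 0.005 m at the halfway stop; 1 N to start, 2.4 N at the stop. Springs back
- release_full (a joint): second, stiff travel, begins only beyond the halfway stop: 0 up to there, 0.005 m when fully down; needs 9 N to start, 10.5 N at the bottom. Springs back
- tray: shallow open aluminium tray, fixed to the table, 115 (x) x 170 (y) mm outside, 16 mm high, walls and floor 3 mm; origin at the centre of its underside, long side along y. Three carriers fit side by side, each along the tray's x
- joystick_right: fixed cream joystick unit between the start places and the station, an obstacle to go round or over; its origin is at world (0.461, 0.060). In world directions from there: a 45 mm thick post at (+73, -27) mm, up to 0.20 m high, and a 25 mm thick stick at (+48, +79) mm, up to 0.15 m high; its flat foot also bears a control box at (-72, 0) mm, up to 0.13 m high
- bottle_oil: bystander: brown bottle with black cap, 52 mm wide, 122 mm tall; origin under its centre
- bottle_medium: bystander: white square bottle with blue cap, 47 mm wide, 99 mm tall; origin under its centre
- knob_spare: bystander: small black knob, 22 mm; origin under its centre
- dish_lid_a: bystander: flat pink dish, 58 mm across, 16 mm high; origin under its centre
- objective_can_2: bystander: black round can, 38 mm wide, 54 mm tall; origin under its centre

How it is judged:
By the outcome, as a careful person would: the job done as asked, in the order asked, and still so for the second after the job is handed in, with the robot touching nothing.
Of carrier0, carrier1, carrier2 only 2 to 3 are there at a start; the rules pass over those that are not, and their reading is None.
At some moment in a run one of carrier0, carrier1, carrier2 may be knocked a few centimetres aside while the robot is not near it.
Once in a run the grip may slacken for a moment while it holds something.
It also fails if it takes over 210 s, if anything falls off the work surface, if the arm or the gripper's body presses on something with over 40 N, if the wrist force passes 120 N, or if a joint passes its speed limit or range.

## Working session

There is one attempt and no reset: what is moved stays moved. The work goes in short steps, Python scripts to look and compute and a shell command to move; the robot and the scene stay as the last step left them, time stands still between calls to the robot, and variables do not carry over. Pictures are saved under pics/ and viewed, at most 14 in all, crops included, and the job is handed in when it is done.

```bash
ls; mkdir -p pics; cat > h.py <<'E'
import numpy as np,cv2
from workcell import manip
from scipy.spatial.transform import Rotation as R
def shot(n,name):
    o=manip.get_obs(); im=manip.camera(n); cv2.imwrite(f'pics/{name}.png',im); np.savez(f'pics/{name}.npz',p=o['position'],q=o['ee_rot']); return im
def cam(n,name=None):
    c=manip.calibration(n)
    if n=='wrist':
        d=np.load(f'pics/{name}.npz'); T=np.eye(4);T[:3,:3]=R.from_quat(d['q']).as_matrix();T[:3,3]=d['p']
        return c,T@np.array(c['tool_from_camera'])
    return c,np.array(c['world_from_camera'])
def ray(n,uv,z,name=None):
    c,T=cam(n,name); uv=np.atleast_2d(np.array(uv,float))
    d=np.c_[(uv[:,0]-c['cx'])/c['fx'],-(uv[:,1]-c['cy'])/c['fy'],-np.ones(len(uv))]@T[:3,:3].T
    o=T[:3,3]; s=(z-o[2])/d[:,2]; return o+d*s[:,None]
def proj(n,P,name=None):
    c,T=cam(n,name); P=np.atleast_2d(P); q=(P-T[:3,3])@T[:3,:3]
    return np.c_[c['cx']+c['fx']*q[:,0]/-q[:,2],c['cy']-c['fy']*q[:,1]/-q[:,2]]
E
python3 - <<'E'
from h import *
for n in('top','side','wrist'):
    shot(n,n+'0'); print(n,manip.calibration(n))
a=cv2.imread('pics/top0.png');cv2.imwrite('pics/top0b.png',cv2.resize(a,(800,600),interpolation=cv2.INTER_CUBIC))
o=manip.get_obs();print(o['position'],o['ee_rot'],R.from_quat(o['ee_rot']).as_matrix().round(3),manip.grasp_offset)
E
```

```text
jog.py
pics
workcell.py
top {'fx': 484.9005928680793, 'fy': 484.9005928680793, 'cx': 254.91006308342344, 'cy': 201.04292436288904, 'world_from_camera': array([[-2.94914465e-03,  9.88015617e-01, -1.54325769e-01,
         3.20415561e-01],
       [-9.99943431e-01, -1.33652179e-03,  1.05521809e-02,
        -6.55500650e-02],
       [ 1.02194597e-02,  1.54348159e-01,  9.87963668e-01,
         1.55388904e+00],
       [ 0.00000000e+00,  0.00000000e+00,  0.00000000e+00,
         1.00000000e+00]])}
side {'fx': 407.0077668675017, 'fy': 407.0077668675017, 'cx': 254.0803391228152, 'cy': 190.05345349945702, 'world_from_camera': array([[-0.97564794,  0.08657706, -0.2015329 ,  0.30369006],
       [-0.21930515, -0.40197233,  0.88900141,  0.99383887],
       [-0.00404352,  0.91154959,  0.41117027,  0.54768888],
       [ 0.        ,  0.        ,  0.        ,  1.        ]])}
wrist {'fx': 272.8230927780477, 'fy': 272.8230927780477, 'cx': 257.4039639361616, 'cy': 189.06593638926083, 'tool_from_camera': array([[ 1.27526943e-03,  9.50589548e-01,  3.10447877e-01,
         7.92810974e-02],
       [ 9.99999159e-01, -1.13880718e-03, -6.20813264e-04,
         9.13372856e-04],
       [-2.36598330e-04,  3.10448407e-01, -9.50590201e-01,
        -1.41939810e-01],
       [ 0.00000000e+00,  0.00000000e+00,  0.00000000e+00,
         1.00000000e+00]])}
[0.27161173 0.56258714 0.23070841] [ 2.23009729e-01  9.74816072e-01 -5.25539673e-04 -1.03364000e-04] [[-0.901  0.435 -0.   ]
 [ 0.435  0.901 -0.001]
 [-0.    -0.001 -1.   ]] 0.0187
```

View pics/top0b.png

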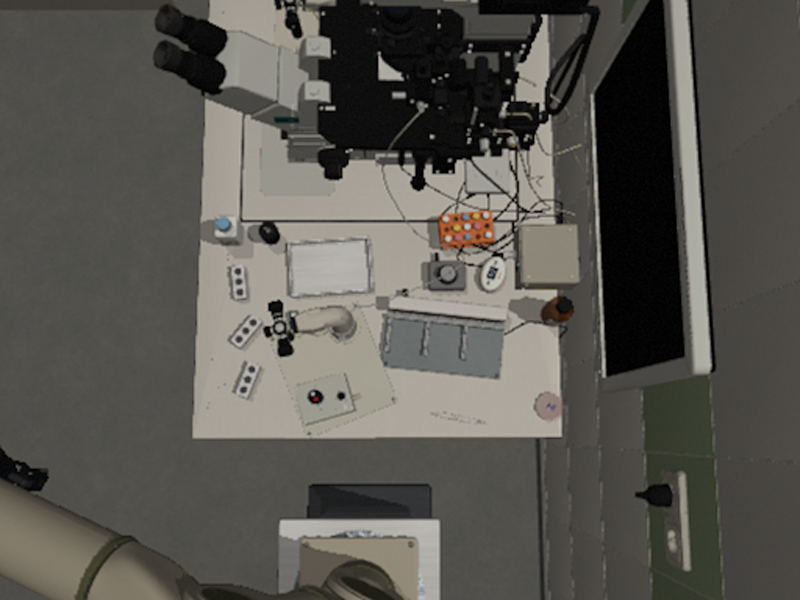

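View pics/side0.png

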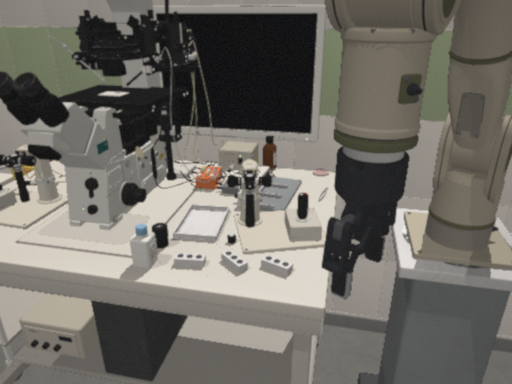

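Top view shows three carriers at (238,282), (246,331), (248,380). The tray is at (330,267), the release box at (447,274), and the station around (445,345).

```bash
python3 - <<'E'
from h import *
s=1/1.5625
for n,uv,z in [('c0',(238,282),.02),('c1',(246,331),.02),('c2',(248,380),.02),('tray',(330,267),.016),('btn',(447,274),.045),
 ('stNL',(383,362),.01),('stNR',(500,378),.01),('stFL',(390,312),.01),('stFR',(508,322),.01),('headL',(391,303),.046),('headR',(506,316),.046),('bottle',(225,228),.1)]:
    print(n,ray('top',np.array(uv)*s,z)[0].round(3))
a=cv2.imread('pics/top0.png')
c=a[120:290,120:370]
cv2.imwrite('pics/crop1.png',cv2.resize(c,None,fx=3.2,fy=3.2,interpolation=cv2.INTER_CUBIC))
E
```

```text
c0 [0.627 0.248 0.02 ]
c1 [0.526 0.229 0.02 ]
c2 [0.426 0.222 0.02 ]
tray [0.66  0.059 0.016]
btn [ 0.639 -0.181  0.045]
stNL [ 0.463 -0.051  0.01 ]
stNR [ 0.43  -0.289  0.01 ]
stFL [ 0.566 -0.065  0.01 ]
stFR [ 0.545 -0.308  0.01 ]
headL [ 0.579 -0.067  0.046]
headR [ 0.552 -0.299  0.046]
bottle [0.72 0.26 0.1 ]
```

View pics/crop1.png

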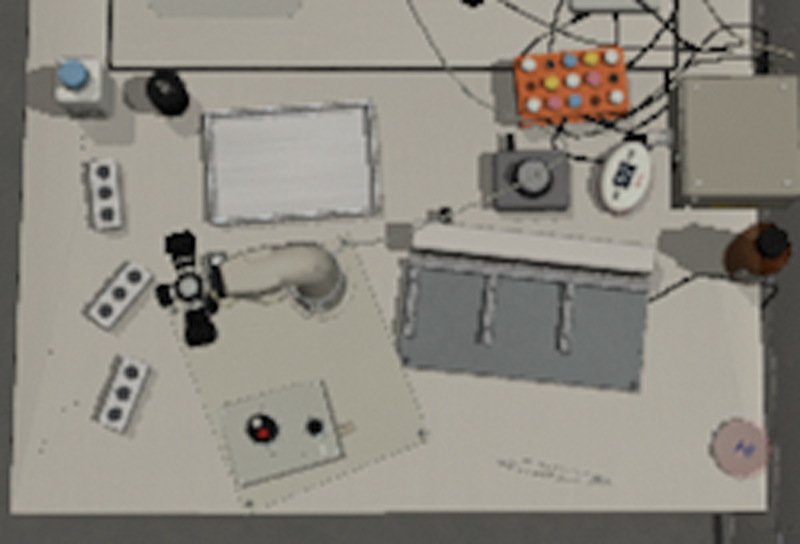

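The crop shows the carriers' stub rows clearly, with the bars tilted differently. The station is turned about -7°, its plate's near corners at crop (403,362) and (638,388). I'll take close wrist views next.

```bash
cat >> h.py <<'E'
def go(x,y,z,yaw=None):
    """print tool-frame shift to reach TCP xyz with tool y at world angle yaw (deg), tool down"""
    o=manip.get_obs(); M=R.from_quat(o['ee_rot']).as_matrix(); d=M.T@(np.array([x,y,z])-o['position'])
    r=np.zeros(3)
    if yaw is not None:
        a=np.radians(yaw); Y=np.array([np.cos(a),np.sin(a),0]);Z=np.array([0,0,-1.]);T=np.c_[np.cross(Y,Z),Y,Z]
        r=R.from_matrix(M.T@T).as_rotvec()
    print('rows:',r.round(4),d.round(4),'n>=',max(np.linalg.norm(d)/.0625,np.linalg.norm(r)/.188).round(1))
E
python3 jog.py '0 0 -0.45 -0.373 -0.179 -0.01 1;0 0 -0.45 -0.373 -0.179 -0.01 1;0 0 -0.45 -0.373 -0.179 -0.01 1;0 0 -0.45 -0.373 -0.179 -0.01 1;0 0 -0.45 -0.373 -0.179 -0.01 1;0 0 -0.45 -0.373 -0.179 -0.01 1;0 0 -0.45 -0.373 -0.179 -0.01 1;0 0 -0.45 -0.373 -0.179 -0.01 1;0 0 -0.45 -0.373 -0.179 -0.01 1;0 0 -0.45 -0.373 -0.179 -0.01 1'
python3 -c "
from h import *
shot('wrist','w1')
go(.53,.24,.24,90); go(.48,-.18,.25,83)"
```

```text
clock: 1.4
position: [0.5289, 0.241, 0.2412]
ee_rot: [-0.001, 1.0, 0.0, -0.0]
ft_force: [0.0, -0.3, 1.2]
grip_width: 1.002
grasp_force: 0.0
rows: [ 0.0003 -0.0004  0.0025] [-0.001  -0.0009  0.0012] n>= 0.0
rows: [ 0.0003 -0.0004  0.1247] [ 0.0501 -0.4207 -0.0089] n>= 6.8
```

View pics/w1.png

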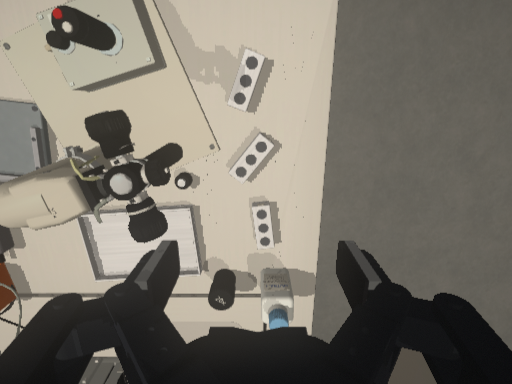

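The wrist view shows stub rows at (246,80), (252,158) and (263,227), with the tray at (140,240) and the knob at (183,181) near the joystick. Next I'll detect the stubs and look at the station.

```bash
cat >> h.py <<'E'
def carriers(name,n='wrist',z=.021,roi=None,thr=75):
    """rows of three dark round blobs -> centre, axis angle (deg) of each carrier"""
    im=cv2.imread(f'pics/{name}.png'); f=4; g=cv2.resize(cv2.cvtColor(im,6),None,fx=f,fy=f,interpolation=cv2.INTER_CUBIC)
    cs,_=cv2.findContours((g<thr).astype(np.uint8),cv2.RETR_LIST,cv2.CHAIN_APPROX_NONE); P=[]
    for c in cs:
        A=cv2.contourArea(c)/f/f
        if A<12 or A>900: continue
        h=cv2.contourArea(cv2.convexHull(c))/f/f
        (_,_),(w,l),_=cv2.minAreaRect(c)
        if A/h<.85 or max(w,l)>1.6*min(w,l): continue
        m=cv2.moments(c); P.append(((m['m10']/m['m00']+.5)/f-.5,(m['m01']/m['m00']+.5)/f-.5))
    if len(P)<3: return []
    W=ray(n,P,z,name)[:,:2]; out=[]
    for i in range(len(W)):
        for j in range(len(W)):
            for k in range(j):
                if i in(j,k): continue
                d=W[j]-W[k]; L=np.linalg.norm(d)
                if .03<L<.055 and np.linalg.norm((W[j]+W[k])/2-W[i])<.003:
                    out.append((*W[i].round(4),round(float(np.degrees(np.arctan2(d[1],d[0]))%180),1),round(float(L),4),*np.round(P[i]).astype(int).tolist()))
    return out
E
python3 -c "
from h import *
for r in carriers('w1'): print(r)
print('top'); 
for r in carriers('top0','top'): print(r)"
python3 jog.py '0 0 0 0 0 -0.03 1;0 0 0.125 0.05 -0.42 -0.02 1;0 0 0.125 0.05 -0.42 -0.02 1;0 0 0.125 0.05 -0.42 -0.02 1;0 0 0.125 0.05 -0.42 -0.02 1;0 0 0.125 0.05 -0.42 -0.02 1;0 0 0.125 0.05 -0.42 -0.02 1;0 0 0.125 0.05 -0.42 -0.02 1;0 0 0.125 0.05 -0.42 -0.02 1;0 0 0.125 0.05 -0.42 -0.02 1;0 0 0.125 0.05 -0.42 -0.02 1'
python3 -c "
from h import *
shot('wrist','w2')"
```

```text
top
clock: 2.82
position: [0.4804, -0.1787, 0.2612]
ee_rot: [0.061, 0.998, 0.0, 0.0]
ft_force: [0.4, 0.4, 0.2]
grip_width: 0.999
grasp_force: 0.0
```

View pics/w2.png

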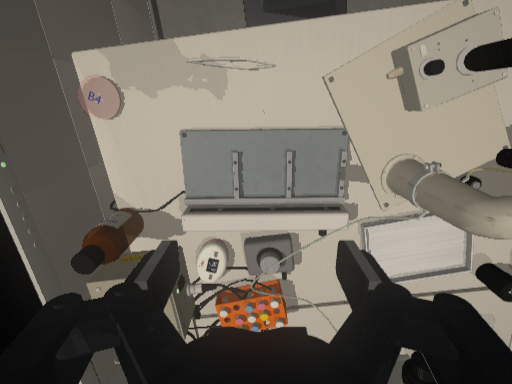

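The station plate's near edge runs (181,130)–(345,128) and the fence is near row 201. The button is at (268,261) and the tray at (418,248). I'll fix the detector and measure the station lines.

```bash
python3 - <<'E'
from h import *
a=cv2.imread('pics/w2.png'); c=a[120:285,170:360]; cv2.imwrite('pics/crop2.png',cv2.resize(c,None,fx=4.2,fy=3.6,interpolation=cv2.INTER_CUBIC))
g=cv2.cvtColor(cv2.imread('pics/w1.png'),6)
for p in [(252,62),(246,80),(240,98),(251,159),(263,227)]: print(g[p[1]-1:p[1]+2,p[0]-1:p[0]+2].mean(),end=' ')
print(ray('wrist',[(252,62),(246,80),(240,98),(266,143),(251,159),(239,172),(262,213),(263,227),(264,241)],.021,'w1').round(4))
# pixel col profile across plate near edge
for u in (200,260,320): print(u,a[122:140,u].mean(1).astype(int), a[192:212,u].mean(1).astype(int))
for v in (145,): print(a[v,175:190].mean(1).astype(int),a[v,335:352].mean(1).astype(int))
for v in(160,185): print([ (u,int(a[v,u].mean())) for u in list(range(228,242))+list(range(284,296))+list(range(336,348))])
E
```

```text
91.88888888888889 89.88888888888889 91.88888888888889 94.11111111111111 92.77777777777777 [[0.4061 0.2349 0.021 ]
 [0.4264 0.2275 0.021 ]
 [0.4475 0.2197 0.021 ]
 [0.5039 0.2532 0.021 ]
 [0.5255 0.2333 0.021 ]
 [0.5436 0.2168 0.021 ]
 [0.6042 0.2489 0.021 ]
 [0.6264 0.2505 0.021 ]
 [0.6493 0.2522 0.021 ]]
200 [175 174 175 175 175 166 155 136 108 115 123 124 124 125 125 124 124 123] [122 122 121 115 103  85  80 118 142 137 137 132 111  91  84  78  62  46
  46  62]
260 [174 174 173 174 165 154 130  86 101 117 119 119 120 120 120 120 121 121] [123 123 117 107  93  69 107 139 141 140 132 118 102  86  85  69  42  43
  52  76]
320 [173 173 173 165 153 153 126  90 114 118 118 117 118 118 119 119 119 118] [119 113 104  92  70 104 137 141 139 131 123 110  81  82  70  46  43  43
  68  88]
[174 174 175 175 173 152 132 124 124 124 124 125 125 125 125] [121 121 120 119 120 120 119 120 119 119 119 117 110 112 120 172 169]
[(228, 122), (229, 122), (230, 120), (231, 108), (232, 115), (233, 139), (234, 125), (235, 126), (236, 131), (237, 131), (238, 71), (239, 82), (240, 82), (241, 87), (284, 117), (285, 103), (286, 102), (287, 145), (288, 124), (289, 100), (290, 118), (291, 130), (292, 78), (293, 81), (294, 84), (295, 117), (336, 120), (337, 119), (338, 104), (339, 99), (340, 92), (341, 117), (342, 118), (343, 92), (344, 83), (345, 90), (346, 120), (347, 112)]
[(228, 121), (229, 121), (230, 121), (231, 121), (232, 113), (233, 107), (234, 140), (235, 137), (236, 138), (237, 139), (238, 128), (239, 75), (240, 82), (241, 82), (284, 103), (285, 103), (286, 107), (287, 141), (288, 138), (289, 138), (290, 137), (291, 107), (292, 81), (293, 81), (294, 83), (295, 106), (336, 104), (337, 98), (338, 93), (339, 126), (340, 140), (341, 138), (342, 130), (343, 137), (344, 99), (345, 111), (346, 111), (347, 112)]
```

View pics/crop2.png

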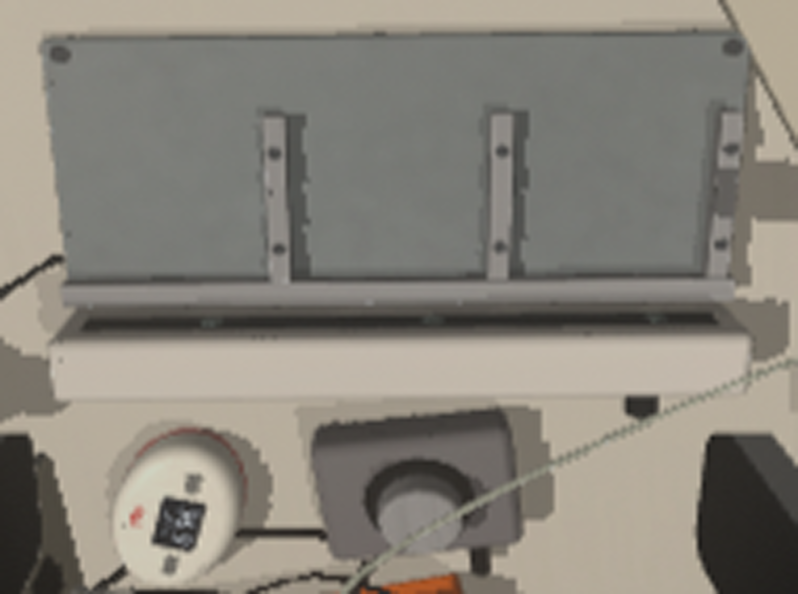

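The crop confirms the fence's front top edge, the left-hand faces of the stops, and the button above the grey housing. Now I'll fit the station pose.

```bash
python3 - <<'E'
from h import *
from scipy.optimize import least_squares
f=ray('wrist',[(200,198.6),(260,197.6),(320,196.6)],.019,'w2')[:,:2]
n=ray('wrist',[(200,130.5),(260,129.6),(320,129.2)],.010,'w2')[:,:2]
s=[ray('wrist',p,.019,'w2')[:,:2] for p in ([(340.6,160),(338.7,185)],[(286.5,160),(286.5,185)],[(232.5,160),(233.5,185)])]
def res(p):
    c,q=np.cos(p[2]),np.sin(p[2]); L=lambda W:(W-p[:2])@np.array([[c,-q],[q,c]])
    return np.r_[L(f)[:,0]-.038,L(n)[:,0]+.062,*[L(a)[:,1]-y for a,y in zip(s,(.110,.032,-.046))]]
r=least_squares(res,[.5,-.18,-.12]); print(r.x,np.degrees(r.x[2]),(r.fun*1000).round(1))
np.save('st.npy',r.x)
b=proj('wrist',[0.64,-.18,.045],'w2');print('btn proj',b)
# button top ellipse: crop pixels -> full
print('btn',ray('wrist',[(170+423/4.2,120+519/3.6)],.045,'w2').round(4))
c=[(363,223),(467,216),(471,270),(371,278)]
t=ray('wrist',c,.016,'w2');print('tray',t.round(4),t.mean(0).round(4))
b=proj('top',[0.64,-.18,.045]);print(b)
E
sed -i 's/thr=75/thr=115/' h.py
python3 -c "
from h import *
for r in carriers('w1'): print(r)
print('top'); 
for r in carriers('top0','top'): print(r)"
```

```text
[ 0.504      -0.17040219 -0.10596166] -6.071155875954564 [-0.3 -0.6 -0.9  0.4  0.4  1.1 -0.7 -0.5 -0.2  0.5  0.5  0.4]
btn proj [[268.56952081 264.56894771]]
btn [[ 0.6397 -0.1767  0.045 ]]
tray [[ 0.6026 -0.027   0.016 ]
 [ 0.61    0.1323  0.016 ]
 [ 0.7099  0.1502  0.016 ]
 [ 0.7057 -0.0138  0.016 ]] [0.657  0.0604 0.016 ]
[[285.76770159 174.92582506]]
(np.float64(0.6275), np.float64(0.2505), 7.0, 0.0439, 263, 228)
(np.float64(0.5258), np.float64(0.2327), 141.3, 0.0439, 251, 159)
(np.float64(0.427), np.float64(0.2264), 159.4, 0.0438, 245, 80)
top
(np.float64(0.4282), np.float64(0.2238), 159.5, 0.0439, 158, 242)
(np.float64(0.5274), np.float64(0.2302), 141.0, 0.044, 157, 211)
(np.float64(0.6295), np.float64(0.2476), 6.9, 0.0438, 152, 180)
```

The station fit is good (residuals about 1 mm), and the carriers agree between the two cameras. Plan: set each carrier at the bay mouth with the fingers ahead of the side stops, push it forward with shut fingers, then left, then forward again. c0 goes first.

```bash
cat >> h.py <<'E'
def st(x,y,b=0):
    """bay-b-frame point (mm, from the bay corner) -> world xy"""
    p=np.load('st.npy'); c,q=np.cos(p[2]),np.sin(p[2]); X=.038+x/1e3; Y=(.110,.032,-.046)[b]+y/1e3
    return p[0]+c*X-q*Y, p[1]+q*X+c*Y
YW=90-6.07
E
python3 -c "
from h import *
go(.6275,.2503,.25,97)"
```

```text
rows: [ 0.0004  0.     -0.2443] [-0.0938  0.444   0.0114] n>= 7.3
```

```bash
python3 jog.py '0 0 -0.244 -0.094 0.444 0 0.55;0 0 -0.244 -0.094 0.444 0 0.55;0 0 -0.244 -0.094 0.444 0 0.55;0 0 -0.244 -0.094 0.444 0 0.55;0 0 -0.244 -0.094 0.444 0 0.55;0 0 -0.244 -0.094 0.444 0 0.55;0 0 -0.244 -0.094 0.444 0 0.55;0 0 -0.244 -0.094 0.444 0.02 0.55;0 0 -0.244 -0.094 0.444 0.08 0.55;0 0 -0.244 -0.094 0.444 0.14 0.55;0 0 -0.244 -0.094 0.444 0.2 0.55;0 0 -0.244 -0.094 0.444 0.2 0.55;0 0 -0.244 -0.094 0.444 0.2 0.55' 40
python3 -c "
from h import *
go(.6275,.2503,.005,97)
shot('wrist','w3')
for r in carriers('w3'): print(r)"
```

```text
clock: 4.5
position: [0.6296, 0.2489, 0.0639]
ee_rot: [-0.06, 0.998, 0.001, 0.001]
ft_force: [-0.5, 0.3, 0.3]
grip_width: 0.549
grasp_force: 0.0
rows: [ 0.0008  0.0027 -0.0028] [0.0021 0.0016 0.0589] n>= 0.9
(np.float64(0.6278), np.float64(0.2503), 7.4, 0.0434, 259, 211)
(np.float64(0.526), np.float64(0.2325), 141.3, 0.0438, 250, 55)
```

```bash
python3 jog.py '0 0 0 0.002 0.0015 0.04 0.55;0 0 0 0.002 0.0015 0.059 0.55;0 0 0 0.002 0.0015 0.059 0.55;0 0 0 0.002 0.0015 0.059 0.2;0 0 0 0.002 0.0015 0.059 0.2;0 0 0 0.002 0.0015 0.059 0.2;0 0 0 0.002 0.0015 0.059 0.2' 40
python3 jog.py '0 0 0 0 0 -0.06 0.2;0 0 0 0 0 -0.12 0.2;0 0 0 0 0 -0.18 0.2;0 0 0 0 0 -0.25 0.2;0 0 0 0 0 -0.25 0.2;0 0 0 0 0 -0.25 0.2' 40
python3 -c "
from h import *
go(*st(-84,-15.5,0),.25,YW)"
```

```text
clock: 5.42
position: [0.6276, 0.2501, 0.0044]
ee_rot: [-0.06, 0.998, 0.001, 0.001]
ft_force: [-0.7, 0.1, 6.4]
grip_width: 0.295
grasp_force: 40.6
clock: 6.18
position: [0.6263, 0.2496, 0.2527]
ee_rot: [-0.06, 0.998, 0.0, 0.0]
ft_force: [-0.0, 0.4, -1.5]
grip_width: 0.293
grasp_force: 39.8
rows: [0.0006 0.0009 0.2251] [ 0.1952 -0.3001  0.0024] n>= 5.7
```

```bash
python3 jog.py '0 0 0.225 0.195 -0.3 0 0.2;0 0 0.225 0.195 -0.3 0 0.2;0 0 0.225 0.195 -0.3 0 0.2;0 0 0.225 0.195 -0.3 0 0.2;0 0 0.225 0.195 -0.3 0 0.2;0 0 0.225 0.195 -0.3 0 0.2;0 0 0.225 0.195 -0.3 0 0.2;0 0 0.225 0.195 -0.3 0.06 0.2;0 0 0.225 0.195 -0.3 0.12 0.2;0 0 0.225 0.195 -0.3 0.18 0.2;0 0 0.225 0.195 -0.3 0.2 0.2;0 0 0.225 0.195 -0.3 0.2 0.2' 40
python3 -c "
from h import *
go(*st(-84,-15.5,0),.016,YW)
shot('wrist','w4')
"
```

```text
clock: 7.68
position: [0.4663, -0.0707, 0.0499]
ee_rot: [0.052, 0.999, -0.0, -0.003]
ft_force: [-0.4, -0.8, -0.3]
grip_width: 0.293
grasp_force: 46.1
rows: [-0.0011 -0.0054  0.0011] [-0.0022 -0.0006  0.0338] n>= 0.5
```

View pics/w4.png

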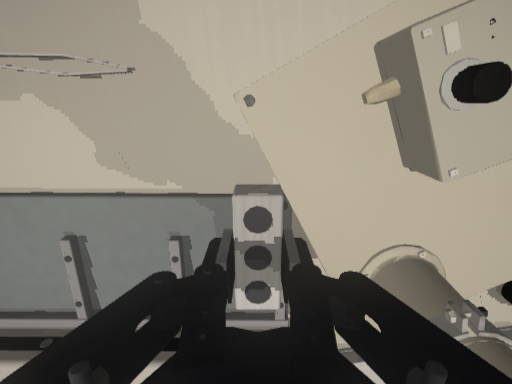

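The carrier is held square at (258,257) above the bay 0 mouth, with its stubs up.

```bash
python3 jog.py '0 -0.005 0 -0.002 -0.0005 0.02 0.2;0 -0.005 0 -0.002 -0.0005 0.033 0.2;0 -0.005 0 -0.002 -0.0005 0.034 0.2;0 -0.005 0 -0.002 -0.0005 0.034 0.2'
python3 jog.py '0 0 0 0 0.001 0 0.2;0 0 0 0 0.002 0 0.2;0 0 0 0 0.003 0 0.2;0 0 0 0 0.003 0 0.2'
```

```text
clock: 8.22
position: [0.4707, -0.0721, 0.0189]
ee_rot: [0.053, 0.999, -0.0, 0.003]
ft_force: [0.3, -0.7, -1.3]
grip_width: 0.291
grasp_force: 46.2
clock: 8.72
position: [0.4708, -0.0703, 0.0187]
ee_rot: [0.053, 0.999, -0.001, 0.003]
ft_force: [-1.1, -4.9, 1.7]
grip_width: 0.292
grasp_force: 46.6
```

```bash
python3 jog.py '0 0 0 0 -0.001 0.001 0.2;0 0 0 0 -0.001 0.003 0.2;0 0 0 0 -0.001 0.003 0.2'
python3 jog.py '0 0 0 0 -0.001 0.001 0.2;0 0 0 0 -0.001 0.002 0.2;0 0 0 0 -0.001 0.002 0.2'
```

```text
clock: 9.1
position: [0.4705, -0.0704, 0.0151]
ee_rot: [0.053, 0.999, -0.0, 0.003]
ft_force: [1.3, -3.7, -1.7]
grip_width: 0.288
grasp_force: 46.1
clock: 9.48
position: [0.4704, -0.0706, 0.0142]
ee_rot: [0.053, 0.999, 0.001, 0.002]
ft_force: [-7.6, 0.6, 20.6]
grip_width: 0.291
grasp_force: 48.7
```

```bash
python3 jog.py '0 0 0 0 0 -0.0005 0.42;0 0 0 0 0 -0.001 0.42;0 0 0 0 0 -0.03 0.42;0 0 0 0 0 -0.05 0.42'
python3 -c "
from h import *
go(*st(-145,-15,0),.06,YW); go(*st(-145,-15,0),.017,YW)
p=np.load('st.npy');o=manip.get_obs()['position'];c,q=np.cos(p[2]),np.sin(p[2]);d=o[:2]-p[:2];print('TCP in bay0',(c*d[0]+q*d[1]-.038)*1e3,(-q*d[0]+c*d[1]-.11)*1e3)
"
```

```text
clock: 9.98
position: [0.4702, -0.0711, 0.064]
ee_rot: [0.053, 0.999, -0.0, 0.003]
ft_force: [-0.1, -0.5, 0.4]
grip_width: 0.42
grasp_force: 0.0
rows: [0.0001 0.0051 0.0003] [ 0.0629 -0.0002  0.0037] n>= 1.0
rows: [0.0001 0.0051 0.0003] [ 0.0631 -0.0002  0.0467] n>= 1.3
TCP in bay0 -82.10752266018508 -14.782291960628607
```

```bash
python3 jog.py '0 0.005 0 0.063 0 0 0;0 0.005 0 0.063 0 0.015 0;0 0.005 0 0.063 0 0.046 0;0 0.005 0 0.063 0 0.046 0;0 0.005 0 0.063 0 0.046 0'
python3 -c "
from h import *
go(*st(-86,-15,0),.017,YW)"
```

```text
clock: 10.6
position: [0.408, -0.0646, 0.0176]
ee_rot: [0.053, 0.999, -0.0, 0.0]
ft_force: [0.4, 0.8, 0.5]
grip_width: -0.004
grasp_force: 0.0
rows: [-0.0001  0.0001 -0.    ] [-0.0586 -0.      0.0006] n>= 0.9
```

```bash
python3 jog.py '0 0 0 -0.01 0 0 0;0 0 0 -0.018 0 0 0;0 0 0 -0.026 0 0 0;0 0 0 -0.034 0 0 0;0 0 0 -0.042 0 0 0;0 0 0 -0.05 0 0 0;0 0 0 -0.056 0 0 0;0 0 0 -0.056 0 0 0'
python3 jog.py '0 0 0 -0.003 0 0 0;0 0 0 -0.006 0 0 0;0 0 0 -0.006 0 0 0'
python3 -c "
from h import *
shot('wrist','w5')
for r in carriers('w5',z=.031): print(r)
go(*st(-81,-15,0),.017,YW)"
```

```text
clock: 11.6
position: [0.4639, -0.0705, 0.017]
ee_rot: [0.053, 0.999, -0.0, 0.0]
ft_force: [0.2, 0.4, -0.1]
grip_width: 0.0
grasp_force: 0.0
clock: 11.98
position: [0.4696, -0.0711, 0.017]
ee_rot: [0.053, 0.999, 0.0, 0.0]
ft_force: [-0.1, -0.8, 0.3]
grip_width: -0.001
grasp_force: 0.0
rows: [0.0001 0.0001 0.0001] [-0.0018 -0.0001  0.    ] n>= 0.0
```

View pics/w5.png

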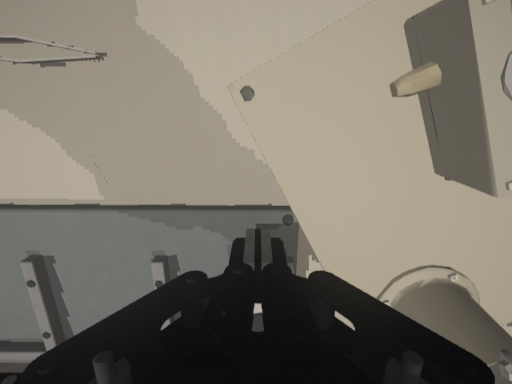

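The gripper hides the carrier and there is no fence force yet, so I'll keep pushing in small steps.

```bash
for i in 1; do python3 jog.py '0 0 0 -0.001 0 0 0;0 0 0 -0.0025 0 0 0;0 0 0 -0.0025 0 0 0'|sed -n 2,4p; done;  python3 jog.py '0 0 0 -0.001 0 0 0;0 0 0 -0.002 0 0 0;0 0 0 -0.002 0 0 0'|sed -n 2,4p
```

```text
position: [0.4711, -0.0713, 0.0168]
ee_rot: [0.053, 0.999, 0.0, -0.001]
ft_force: [-5.0, 1.0, 3.8]
position: [0.4712, -0.0713, 0.0163]
ee_rot: [0.053, 0.999, 0.0, -0.003]
ft_force: [-13.0, 2.4, 9.8]
```

```bash
python3 jog.py '0 0 0 0.01 0 0 0;0 0 0 0.012 0 -0.03 0;0 0 0 0.012 0 -0.04 0'|sed -n 2,4p
python3 -c "
from h import *
go(*st(-38,-52,0),.055,YW);go(*st(-38,-52,0),.017,YW)"
```

```text
position: [0.4629, -0.0703, 0.0584]
ee_rot: [0.053, 0.999, 0.0, 0.002]
ft_force: [0.3, 0.5, -0.3]
rows: [0.0006 0.0031 0.0001] [-0.0514 -0.0372  0.0035] n>= 1.0
rows: [0.0006 0.0031 0.0001] [-0.0513 -0.0372  0.0415] n>= 1.2
```

```bash
python3 jog.py '0 0.003 0 -0.051 -0.037 0 0;0 0.003 0 -0.051 -0.037 0 0;0 0.003 0 -0.051 -0.037 0.02 0;0 0.003 0 -0.051 -0.037 0.041 0;0 0.003 0 -0.051 -0.037 0.041 0'|sed -n 2,4p
python3 jog.py '0 0 0 0 0.004 0 0;0 0 0 0 0.008 0 0;0 0 0 0 0.008 0 0'|sed -n 2,4p
python3 -c "
from h import *
shot('wrist','w6')
for r in carriers('w6',z=.031): print(r)
go(*st(-38,-40.5,0),.017,YW)"
```

```text
position: [0.5074, -0.112, 0.0146]
ee_rot: [0.053, 0.999, 0.0, -0.003]
ft_force: [-0.1, -0.4, 0.3]
position: [0.5101, -0.1039, 0.0166]
ee_rot: [0.052, 0.999, 0.0, -0.001]
ft_force: [0.6, -0.4, -0.3]
rows: [ 0.0003 -0.0022  0.0008] [-0.0011  0.003  -0.0006] n>= 0.1
```

```bash
for i in 1; do python3 jog.py '0 0 0 0 0.0015 0 0;0 0 0 0 0.003 0 0;0 0 0 0 0.003 0 0'|sed -n 2,4p; done;  python3 jog.py '0 0 0 0 0.001 0 0;0 0 0 0 0.002 0 0;0 0 0 0 0.002 0 0'|sed -n 2,4p
```

```text
position: [0.5099, -0.1015, 0.016]
ee_rot: [0.053, 0.999, 0.0, -0.002]
ft_force: [0.8, 0.2, -0.6]
position: [0.5099, -0.1011, 0.0161]
ee_rot: [0.054, 0.999, -0.001, -0.001]
ft_force: [-1.0, -5.8, 2.9]
```

```bash
python3 jog.py '0 0 0 0 0.001 0 0;0 0 0 0 0.001 0 0;0 0 0 0 -0.008 0 0;0 0 0 0 -0.01 -0.04 0;0 0 0 0 -0.01 -0.04 0'|sed -n 2,4p
python3 -c "
from h import *
go(*st(-92,-13,0),.055,YW);go(*st(-92,-13,0),.017,YW)"
```

```text
position: [0.511, -0.1099, 0.0583]
ee_rot: [0.053, 0.999, 0.0, 0.001]
ft_force: [0.3, 0.2, 0.1]
rows: [ 0.0009  0.0014 -0.0002] [0.0545 0.0361 0.0032] n>= 1.0
rows: [ 0.0009  0.0014 -0.0002] [0.0546 0.036  0.0412] n>= 1.2
```

```bash
python3 jog.py '0 0 0 0.0545 0.036 0 0;0 0 0 0.0545 0.036 0 0;0 0 0 0.0545 0.036 0.02 0;0 0 0 0.0545 0.036 0.041 0;0 0 0 0.0545 0.036 0.041 0;0 0 0 0.0485 0.036 0.041 0;0 0 0 0.0435 0.036 0.041 0;0 0 0 0.0435 0.036 0.041 0'|sed -n 2,4p
python3 jog.py '0 0 0 -0.001 0 0 0;0 0 0 -0.0015 0 0 0;0 0 0 -0.0015 0 0 0'|sed -n 2,4p
```

```text
position: [0.4704, -0.0691, 0.0156]
ee_rot: [0.053, 0.999, 0.0, -0.001]
ft_force: [0.2, -0.4, 0.4]
position: [0.4711, -0.0692, 0.0152]
ee_rot: [0.053, 0.999, 0.0, -0.001]
ft_force: [-0.9, -1.1, -1.2]
```

```bash
python3 jog.py '0 0 0 -0.001 0 0 0;0 0 0 -0.0015 0 0 0;0 0 0 -0.0015 0 0 0'|sed -n 2,4p
python3 jog.py '0 0 0 0.012 0 0 0;0 0 0 0.012 0 -0.06 0;0 0 0 0.012 0 -0.12 0;0 0 0 0.012 0 -0.18 0.55;0 0 0 0.012 0 -0.235 0.55;0 0 0 0.012 0 -0.235 0.55;0 0 0 0.012 0 -0.235 0.55'|sed -n 2,4p
python3 -c "
from h import *
shot('wrist','w7')
for r in carriers('w7',z=.031): print(r)
for r in carriers('w7',z=.021): print(r)
print(st(-35,-13,0))
go(.5258,.2325,.25,51.2)"
```

```text
position: [0.4713, -0.0693, 0.0148]
ee_rot: [0.053, 0.999, 0.0, -0.003]
ft_force: [-5.6, 1.0, 4.7]
position: [0.4609, -0.0682, 0.2496]
ee_rot: [0.053, 0.999, 0.0, -0.001]
ft_force: [0.3, -0.1, -0.8]
(np.float64(0.5173), np.float64(-0.0745), 173.8, 0.0438, 256, 202)
(np.float64(0.4253), np.float64(0.2179), 159.6, 0.0426, 477, 112)
(np.float64(0.521), np.float64(-0.075), 173.8, 0.045, 256, 202)
(np.float64(0.4265), np.float64(0.2256), 159.6, 0.0438, 477, 112)
(np.float64(0.5172422313381839), np.float64(-0.07426352389390851))
rows: [-0.0013 -0.0042  0.5715] [-0.0331  0.3059 -0.0011] n>= 4.9
```

c0 is seated: measured (0.5173,-0.0745), -6.2°, against an expected (0.5172,-0.0743), -6.1°. Next is c1 into bay 1.

```bash
python3 jog.py '0 0 0.57 -0.033 0.306 0 0.55;0 0 0.57 -0.033 0.306 0 0.55;0 0 0.57 -0.033 0.306 0 0.55;0 0 0.57 -0.033 0.306 0 0.55;0 0 0.57 -0.033 0.306 0 0.55;0 0 0.57 -0.033 0.306 0 0.55;0 0 0.57 -0.033 0.306 0.06 0.55;0 0 0.57 -0.033 0.306 0.12 0.55;0 0 0.57 -0.033 0.306 0.18 0.55;0 0 0.57 -0.033 0.306 0.18 0.55;0 0 0.57 -0.033 0.306 0.18 0.55' 40|sed -n 1,4p
python3 -c "
from h import *
shot('wrist','w8')
for r in carriers('w8'): print(r)
go(.5258,.2325,.0075,51.2)"
```

```text
clock: 19.62
position: [0.5269, 0.2325, 0.0719]
ee_rot: [0.332, 0.943, 0.0, -0.001]
ft_force: [0.1, -0.4, 0.5]
(np.float64(0.4271), np.float64(0.2268), 159.4, 0.0437, 157, 108)
rows: [ 0.0016 -0.0012  0.0009] [ 0.0009 -0.0015  0.0652] n>= 1.0
```

```bash
python3 -c "
from h import *
print(proj('wrist',[.5258,.2325,.021],'w8'))
for t in (60,80,95,130):
  print(t,carriers('w8',thr=t))"
```

```text
[[255.07627284 208.73653667]]
60 []
80 [(np.float64(0.5255), np.float64(0.2331), 141.0, 0.0435, 255, 208)]
95 [(np.float64(0.5255), np.float64(0.2331), 141.0, 0.0435, 255, 208), (np.float64(0.4271), np.float64(0.2268), 159.4, 0.0437, 157, 108)]
130 [(np.float64(0.4271), np.float64(0.2268), 159.4, 0.0437, 157, 108)]
```

View pics/w8.png

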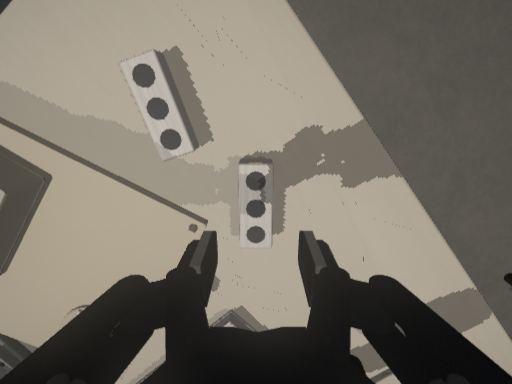

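c1 sits at (255,208), lined up between the open fingers, and c2 is at (157,108). Descend and grasp.

```bash
python3 jog.py '0 0 0 0.001 -0.001 0.04 0.55;0 0 0 0.001 -0.001 0.065 0.55;0 0 0 0.001 -0.001 0.065 0.55;0 0 0 0.001 -0.001 0.065 0.2;0 0 0 0.001 -0.001 0.065 0.2;0 0 0 0.001 -0.001 0.065 0.2;0 0 0 0.001 -0.001 0.065 0.2' 40
python3 jog.py '0 0 0 0 0 -0.06 0.2;0 0 0 0 0 -0.12 0.2;0 0 0 0 0 -0.18 0.2;0 0 0 0 0 -0.245 0.2;0 0 0 0 0 -0.245 0.2;0 0 0 0 0 -0.245 0.2' 40
python3 -c "
from h import *
go(*st(-84,-15.5,1),.25,YW)"
```

```text
clock: 20.55
position: [0.526, 0.2333, 0.0077]
ee_rot: [0.332, 0.943, 0.001, -0.0]
ft_force: [-1.3, -1.3, 7.3]
grip_width: 0.292
grasp_force: 40.7
clock: 21.3
position: [0.525, 0.2324, 0.2507]
ee_rot: [0.332, 0.943, 0.0, -0.001]
ft_force: [0.2, 0.3, -2.7]
grip_width: 0.285
grasp_force: 40.0
rows: [ 3.000e-04 -2.300e-03 -5.699e-01] [-1.879e-01 -3.383e-01  3.000e-04] n>= 6.2
```

```bash
python3 jog.py '0 0 -0.57 -0.188 -0.338 0 0.2;0 0 -0.57 -0.188 -0.338 0 0.2;0 0 -0.57 -0.188 -0.338 0 0.2;0 0 -0.57 -0.188 -0.338 0 0.2;0 0 -0.57 -0.188 -0.338 0 0.2;0 0 -0.57 -0.188 -0.338 0 0.2;0 0 -0.57 -0.188 -0.338 0 0.2;0 0 -0.57 -0.188 -0.338 0.06 0.2;0 0 -0.57 -0.188 -0.338 0.12 0.2;0 0 -0.57 -0.188 -0.338 0.18 0.2;0 0 -0.57 -0.188 -0.338 0.205 0.2;0 0 -0.57 -0.188 -0.338 0.205 0.2;0 0 -0.57 -0.188 -0.338 0.205 0.2'
python3 -c "
from h import *
go(*st(-84,-15.5,1),.02,YW)"
```

```text
clock: 22.92
position: [0.4603, -0.1486, 0.0459]
ee_rot: [0.053, 0.999, 0.0, -0.001]
ft_force: [0.5, 0.2, -1.4]
grip_width: 0.292
grasp_force: 40.0
rows: [ 0.0001 -0.0023  0.0006] [ 0.0001 -0.0006  0.0259] n>= 0.4
```

```bash
python3 jog.py '0 0 0 0 0 0.015 0.2;0 0 0 0 0 0.024 0.2;0 0 0 0 0 0.026 0.2;0 0 0 0 0 0.026 0.2'
python3 jog.py '0 0 0 0 0 0.001 0.2;0 0 0 0 0 0.003 0.2;0 0 0 0 0 0.003 0.2'
```

```text
clock: 23.42
position: [0.4596, -0.1488, 0.0191]
ee_rot: [0.053, 0.999, 0.0, -0.002]
ft_force: [0.2, -1.1, -1.1]
grip_width: 0.293
grasp_force: 40.0
clock: 23.8
position: [0.46, -0.1489, 0.0175]
ee_rot: [0.053, 0.999, 0.001, -0.001]
ft_force: [-8.5, 2.7, 22.3]
grip_width: 0.288
grasp_force: 42.8
```

```bash
python3 jog.py '0 0 0 0 0 -0.001 0.42;0 0 0 0 0 -0.001 0.42;0 0 0 0 0 -0.025 0.42;0 0 0 0 0 -0.045 0.42;0 0 0 0.06 0 -0.045 0;0 0 0 0.06 0 -0.045 0;0 0 0 0.06 0 -0.02 0;0 0 0 0.06 0 -0.002 0;0 0 0 0.06 0 -0.002 0'
python3 -c "
from h import *
go(*st(-83.5,-14,1),.017,YW)"
```

```text
clock: 24.92
position: [0.3994, -0.1425, 0.0174]
ee_rot: [0.053, 0.999, -0.0, -0.003]
ft_force: [0.7, 0.3, 0.8]
grip_width: -0.005
grasp_force: 0.0
rows: [-0.0005 -0.0053  0.0001] [-0.0615  0.0013  0.0001] n>= 1.0
```

```bash
python3 jog.py '0 0 0 -0.01 0.001 0 0;0 0 0 -0.018 0.001 0 0;0 0 0 -0.026 0.001 0 0;0 0 0 -0.034 0.001 0 0;0 0 0 -0.042 0.001 0 0;0 0 0 -0.05 0.001 0 0;0 0 0 -0.058 0.001 0 0;0 0 0 -0.0615 0.001 0 0;0 0 0 -0.0615 0.001 0 0'|sed -n 2,4p
python3 jog.py '0 0 0 -0.0015 0 0 0;0 0 0 -0.003 0 0 0;0 0 0 -0.003 0 0 0'|sed -n 2,4p
python3 jog.py '0 0 0 -0.001 0 0 0;0 0 0 -0.0015 0 0 0;0 0 0 -0.0015 0 0 0'|sed -n 2,4p
```

```text
position: [0.4615, -0.148, 0.0181]
ee_rot: [0.053, 0.999, 0.0, -0.001]
ft_force: [-0.2, 1.2, -1.0]
position: [0.4626, -0.1481, 0.0177]
ee_rot: [0.053, 0.999, 0.0, -0.003]
ft_force: [-5.8, 0.4, 5.3]
position: [0.4626, -0.1481, 0.0174]
ee_rot: [0.053, 0.999, 0.001, -0.005]
ft_force: [-12.1, 2.1, 9.4]
```

```bash
python3 jog.py '0 0 0 0.012 0 0 0;0 0 0 0.012 0 -0.025 0;0 0 0 0.012 -0.01 -0.04 0;0 0 0 -0.041 -0.038 -0.04 0;0 0 0 -0.041 -0.038 -0.04 0;0 0 0 -0.041 -0.038 -0.02 0;0 0 0 -0.041 -0.038 0 0;0 0 0 -0.041 -0.038 0 0;0 0 0 -0.041 -0.034 0 0;0 0 0 -0.041 -0.03 0 0;0 0 0 -0.041 -0.03 0 0'|sed -n 2,4p
python3 -c "
from h import *
go(*st(-38,-40.5,1),.017,YW)"
```

```text
position: [0.5038, -0.182, 0.0185]
ee_rot: [0.052, 0.999, 0.0, -0.001]
ft_force: [0.7, 0.1, 0.5]
rows: [ 0.0004 -0.002   0.001 ] [0.001  0.0031 0.0015] n>= 0.1
```

```bash
python3 jog.py '0 0 0 0 0.0015 0.001 0;0 0 0 0 0.003 0.001 0;0 0 0 0 0.003 0.001 0'|sed -n 2,4p;  python3 jog.py '0 0 0 0 0.001 0 0;0 0 0 0 0.002 0 0;0 0 0 0 0.002 0 0'|sed -n 2,4p
```

```text
position: [0.5036, -0.1795, 0.0169]
ee_rot: [0.053, 0.999, 0.0, -0.002]
ft_force: [-1.1, -0.8, 0.0]
position: [0.5037, -0.1789, 0.0172]
ee_rot: [0.053, 0.999, -0.001, -0.001]
ft_force: [-2.1, -4.6, 2.3]
```

```bash
python3 jog.py '0 0 0 0 0.001 0 0;0 0 0 0 0.001 0 0;0 0 0 0 -0.01 0 0;0 0 0 0 -0.01 -0.04 0;0 0 0 0.054 -0.01 -0.04 0;0 0 0 0.056 0.027 -0.04 0;0 0 0 0.056 0.027 -0.04 0;0 0 0 0.056 0.027 -0.02 0;0 0 0 0.056 0.027 0 0;0 0 0 0.056 0.027 0 0;0 0 0 0.05 0.027 0 0;0 0 0 0.046 0.027 0 0;0 0 0 0.046 0.027 0 0'|sed -n 2,4p
python3 -c "
from h import *
go(*st(-81,-13,1),.017,YW)"
```

```text
position: [0.4617, -0.146, 0.0176]
ee_rot: [0.053, 0.999, 0.0, -0.001]
ft_force: [0.4, -1.1, -0.2]
rows: [ 0.     -0.0019  0.0003] [-0.0016 -0.0008  0.0006] n>= 0.0
```

```bash
python3 jog.py '0 0 0 -0.001 0 0 0;0 0 0 -0.002 0 0 0;0 0 0 -0.0025 0 0 0;0 0 0 -0.0025 0 0 0'|sed -n 2,4p
python3 jog.py '0 0 0 0.012 0 0 0;0 0 0 0.012 0 -0.06 0;0 0 0 0.012 0 -0.12 0;0 0 0 0.012 0 -0.18 0.55;0 0 0 0.012 0 -0.235 0.55;0 0 0 0.012 0 -0.235 0.55;0 0 0 0.012 0 -0.235 0.55'|sed -n 2,4p
python3 -c "
from h import *
shot('wrist','w9')
for r in carriers('w9',z=.031,thr=95): print(r)
print(st(-35,-13,0),st(-35,-13,1))
go(.427,.2265,.25,69.4)"
```

```text
position: [0.4628, -0.1461, 0.0169]
ee_rot: [0.053, 0.999, 0.0, -0.002]
ft_force: [-4.2, -0.2, 3.7]
position: [0.4517, -0.1449, 0.2516]
ee_rot: [0.053, 0.999, 0.0, -0.001]
ft_force: [-0.4, 0.2, -0.9]
(np.float64(0.5171), np.float64(-0.0748), 173.9, 0.044, 311, 202)
(np.float64(0.5087), np.float64(-0.1522), 173.9, 0.0438, 256, 202)
(np.float64(0.5172422313381839), np.float64(-0.07426352389390851)) (np.float64(0.5089926796347445), np.float64(-0.15182604639474187))
rows: [-0.0003 -0.0042  0.2538] [0.0635 0.3667 0.0014] n>= 6.0
```

Both carriers are seated. c2 next, into bay 2.

```bash
python3 jog.py '0 0 0.254 0.0635 0.366 0 0.55;0 0 0.254 0.0635 0.366 0 0.55;0 0 0.254 0.0635 0.366 0 0.55;0 0 0.254 0.0635 0.366 0 0.55;0 0 0.254 0.0635 0.366 0 0.55;0 0 0.254 0.0635 0.366 0 0.55;0 0 0.254 0.0635 0.366 0 0.55;0 0 0.254 0.0635 0.366 0.06 0.55;0 0 0.254 0.0635 0.366 0.12 0.55;0 0 0.254 0.0635 0.366 0.18 0.55;0 0 0.254 0.0635 0.366 0.18 0.55;0 0 0.254 0.0635 0.366 0.18 0.55' 40|sed -n 1,4p
python3 -c "
from h import *
shot('wrist','w10')
for r in carriers('w10',thr=80): print(r)
go(.427,.2265,.0075,69.4)"
```

```text
clock: 33.48
position: [0.428, 0.2258, 0.074]
ee_rot: [0.179, 0.984, 0.0, -0.001]
ft_force: [0.4, -0.6, -0.0]
(np.float64(0.4263), np.float64(0.2269), 159.4, 0.0437, 257, 206)
rows: [ 0.0018 -0.0011 -0.0007] [ 0.0015 -0.0004  0.0672] n>= 1.1
```

```bash
python3 jog.py '0 0 0 0.0015 0 0.04 0.55;0 0 0 0.0015 0 0.066 0.55;0 0 0 0.0015 0 0.066 0.55;0 0 0 0.0015 0 0.066 0.2;0 0 0 0.0015 0 0.066 0.2;0 0 0 0.0015 0 0.066 0.2;0 0 0 0.0015 0 0.066 0.2' 40
python3 jog.py '0 0 0 0 0 -0.06 0.2;0 0 0 0 0 -0.12 0.2;0 0 0 0 0 -0.18 0.2;0 0 0 0 0 -0.245 0.2;0 0 0 0 0 -0.245 0.2;0 0 0 0 0 -0.245 0.2' 40
python3 -c "
from h import *
go(*st(-84,-15.5,2),.25,YW)"
```

```text
clock: 34.4
position: [0.4271, 0.2271, 0.0087]
ee_rot: [0.179, 0.984, 0.001, -0.0]
ft_force: [-1.4, 0.4, 6.2]
grip_width: 0.295
grasp_force: 39.5
clock: 35.15
position: [0.4263, 0.2261, 0.2521]
ee_rot: [0.179, 0.984, 0.001, -0.001]
ft_force: [-0.5, -0.1, -1.2]
grip_width: 0.289
grasp_force: 40.2
rows: [ 0.001 -0.002 -0.254] [-0.1833 -0.4148  0.0014] n>= 7.3
```

```bash
python3 jog.py '0 0 -0.254 -0.183 -0.415 0 0.2;0 0 -0.254 -0.183 -0.415 0 0.2;0 0 -0.254 -0.183 -0.415 0 0.2;0 0 -0.254 -0.183 -0.415 0 0.2;0 0 -0.254 -0.183 -0.415 0 0.2;0 0 -0.254 -0.183 -0.415 0 0.2;0 0 -0.254 -0.183 -0.415 0 0.2;0 0 -0.254 -0.183 -0.415 0 0.2;0 0 -0.254 -0.183 -0.415 0.06 0.2;0 0 -0.254 -0.183 -0.415 0.12 0.2;0 0 -0.254 -0.183 -0.415 0.18 0.2;0 0 -0.254 -0.183 -0.415 0.205 0.2;0 0 -0.254 -0.183 -0.415 0.205 0.2;0 0 -0.254 -0.183 -0.415 0.205 0.2'
python3 -c "
from h import *
go(*st(-84,-15.5,2),.021,YW)"
```

```text
clock: 36.9
position: [0.4511, -0.2269, 0.0469]
ee_rot: [0.053, 0.999, -0.0, -0.001]
ft_force: [-0.2, -0.1, -0.8]
grip_width: 0.29
grasp_force: 40.2
rows: [-0.0002 -0.0024 -0.0001] [-0.0007  0.0003  0.0259] n>= 0.4
```

```bash
python3 jog.py '0 0 0 0 0 0.015 0.2;0 0 0 0 0 0.024 0.2;0 0 0 0 0 0.026 0.2;0 0 0 0 0 0.026 0.2'
python3 jog.py '0 0 0 0 0 0.001 0.2;0 0 0 0 0 0.003 0.2;0 0 0 0 0 0.003 0.2'
```

```text
clock: 37.4
position: [0.4507, -0.2267, 0.0201]
ee_rot: [0.053, 0.999, 0.0, -0.002]
ft_force: [-0.0, 0.0, 0.0]
grip_width: 0.292
grasp_force: 40.2
clock: 37.78
position: [0.4511, -0.2267, 0.0186]
ee_rot: [0.053, 0.999, 0.001, -0.001]
ft_force: [-8.1, 3.1, 24.1]
grip_width: 0.289
grasp_force: 43.0
```

```bash
python3 jog.py '0 0 0 0 0 -0.001 0.42;0 0 0 0 0 -0.001 0.42;0 0 0 0 0 -0.025 0.42;0 0 0 0 0 -0.045 0.42;0 0 0 0.06 0 -0.045 0;0 0 0 0.06 0 -0.045 0;0 0 0 0.06 0 -0.02 0;0 0 0 0.06 0 -0.001 0;0 0 0 0.06 0 -0.001 0'
python3 -c "
from h import *
go(*st(-83.5,-14,2),.017,YW)"
```

```text
clock: 38.9
position: [0.3905, -0.2201, 0.0174]
ee_rot: [0.053, 0.999, 0.0, -0.003]
ft_force: [-0.7, -0.2, 0.5]
grip_width: 0.001
grasp_force: 0.0
rows: [-0.0003 -0.0055  0.0001] [-0.0622  0.0014  0.    ] n>= 1.0
```

```bash
python3 jog.py '0 0 0 -0.01 0.001 0 0;0 0 0 -0.018 0.001 0 0;0 0 0 -0.026 0.001 0 0;0 0 0 -0.034 0.001 0 0;0 0 0 -0.042 0.001 0 0;0 0 0 -0.05 0.001 0 0;0 0 0 -0.058 0.001 0 0;0 0 0 -0.062 0.001 0 0;0 0 0 -0.062 0.001 0 0'|sed -n 2,4p
python3 jog.py '0 0 0 -0.0015 0 0 0;0 0 0 -0.003 0 0 0;0 0 0 -0.003 0 0 0'|sed -n 2,4p
python3 jog.py '0 0 0 -0.001 0 0 0;0 0 0 -0.0015 0 0 0;0 0 0 -0.0015 0 0 0'|sed -n 2,4p
```

```text
position: [0.4531, -0.2259, 0.018]
ee_rot: [0.053, 0.999, 0.0, -0.001]
ft_force: [-0.1, -0.2, -0.3]
position: [0.454, -0.2259, 0.0177]
ee_rot: [0.053, 0.999, 0.001, -0.003]
ft_force: [-7.6, 1.0, 5.3]
position: [0.4541, -0.226, 0.0175]
ee_rot: [0.054, 0.999, 0.001, -0.004]
ft_force: [-13.3, 2.2, 12.1]
```

```bash
python3 jog.py '0 0 0 0.012 0 0 0;0 0 0 0.012 0 -0.025 0;0 0 0 0.012 -0.01 -0.04 0;0 0 0 -0.041 -0.038 -0.04 0;0 0 0 -0.041 -0.038 -0.04 0;0 0 0 -0.041 -0.038 -0.02 0;0 0 0 -0.041 -0.038 0 0;0 0 0 -0.041 -0.038 0 0;0 0 0 -0.041 -0.034 0 0;0 0 0 -0.041 -0.03 0 0;0 0 0 -0.041 -0.027 0.001 0;0 0 0 -0.041 -0.027 0.001 0'|sed -n 2,4p
python3 jog.py '0 0 0 0 0.001 0 0;0 0 0 0 0.002 0 0;0 0 0 0 0.002 0 0'|sed -n 2,4p
python3 -c "
from h import *
go(*st(-38,-40.5,2),.017,YW)"
```

```text
position: [0.4955, -0.2571, 0.0172]
ee_rot: [0.053, 0.999, 0.0, -0.001]
ft_force: [0.7, -0.7, -0.1]
position: [0.4954, -0.2565, 0.0173]
ee_rot: [0.053, 0.999, -0.001, -0.001]
ft_force: [-0.8, -5.4, 2.0]
rows: [-0.0011 -0.0023 -0.0007] [0.0006 0.     0.0003] n>= 0.0
```

```bash
python3 jog.py '0 0 0 0 0.001 0 0;0 0 0 0 0.001 0 0;0 0 0 0 -0.01 0 0;0 0 0 0 -0.01 -0.04 0;0 0 0 0.054 -0.01 -0.04 0;0 0 0 0.056 0.027 -0.04 0;0 0 0 0.056 0.027 -0.04 0;0 0 0 0.056 0.027 -0.02 0;0 0 0 0.056 0.027 0 0;0 0 0 0.056 0.027 0 0;0 0 0 0.05 0.027 0 0;0 0 0 0.046 0.027 0 0;0 0 0 0.046 0.027 0 0'|sed -n 2,4p
python3 jog.py '0 0 0 -0.001 0 0 0;0 0 0 -0.002 0 0 0;0 0 0 -0.0025 0 0 0;0 0 0 -0.0025 0 0 0'|sed -n 2,4p
```

```text
position: [0.4534, -0.2239, 0.0176]
ee_rot: [0.053, 0.999, 0.0, -0.001]
ft_force: [1.0, -0.4, -0.3]
position: [0.4543, -0.224, 0.0169]
ee_rot: [0.053, 0.999, 0.0, -0.002]
ft_force: [-5.0, 0.9, 4.5]
```

```bash
python3 jog.py '0 0 0 0.012 0 0 0;0 0 0 0.012 0 -0.06 0;0 0 0 0.012 0.04 -0.12 0;0 0 0 0 0.04 -0.18 0;0 0 0 -0.02 0.04 -0.21 0;0 0 0 -0.03 0.04 -0.21 0;0 0 0 -0.03 0.04 -0.21 0'|sed -n 1,4p
python3 -c "
from h import *
a=shot('wrist','w11')
for r in carriers('w11',z=.031,thr=95): print(r)
for b in(0,1,2): print(st(-35,-13,b))
print(proj('wrist',[.6397,-.1767,.045],'w11'), proj('wrist',[.6397,-.1767,.026],'w11'))
cv2.imwrite('pics/c11.png',cv2.resize(a[170:300,200:330],None,fx=4,fy=4,interpolation=cv2.INTER_CUBIC))"
```

```text
clock: 45.65
position: [0.4894, -0.1874, 0.226]
ee_rot: [0.053, 0.999, -0.0, -0.002]
ft_force: [-0.4, 0.1, -0.1]
(np.float64(0.5171), np.float64(-0.075), 174.2, 0.0439, 346, 178)
(np.float64(0.5087), np.float64(-0.1523), 173.9, 0.0437, 286, 178)
(np.float64(0.5002), np.float64(-0.2296), 173.8, 0.0437, 225, 178)
(np.float64(0.5172422313381839), np.float64(-0.07426352389390851))
(np.float64(0.5089926796347445), np.float64(-0.15182604639474187))
(np.float64(0.500743127931305), np.float64(-0.2293885688955752))
[[275.8627448  273.46590909]] [[275.02363298 265.58337515]]
```

View pics/c11.png

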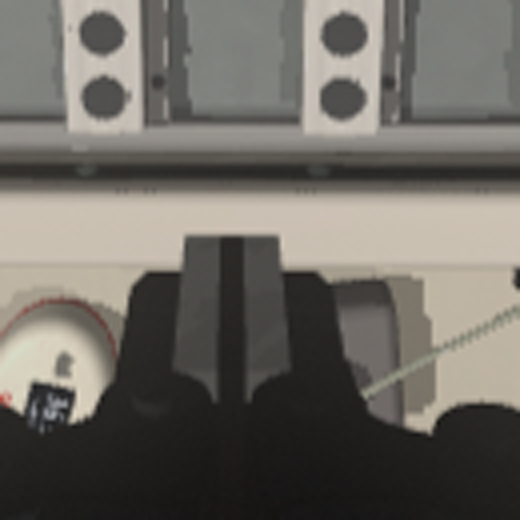

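All three carriers measure home and parallel. Now over to the button.

```bash
python3 -c "
from h import *
go(.640,-.177,.1,YW)"
```

```text
rows: [-0.0002 -0.0051 -0.0004] [-0.1499  0.0266  0.1249] n>= 3.2
```

```bash
python3 jog.py '0 0 0 -0.06 0.0266 0 0;0 0 0 -0.12 0.0266 0 0;0 0 0 -0.149 0.0266 0.03 0;0 0 0 -0.149 0.0266 0.09 0;0 0 0 -0.149 0.0266 0.14 0;0 0 0 -0.149 0.0266 0.16 0;0 0 0 -0.149 0.0266 0.16 0;0 0 0 -0.149 0.0266 0.16 0'|sed -n 1,4p
python3 -c "
from h import *
a=shot('top','t1');shot('wrist','w12');
for t in (75,95,115):
  for n,z in(('t1',.031),('w12',.031)): print(t,n,carriers(n,'top' if n[0]=='t' else 'wrist',z=z,thr=t))
cv2.imwrite('pics/ct1.png',np.vstack([cv2.resize(a[140:260,200:360],(640,480),interpolation=cv2.INTER_CUBIC)]))"
```

```text
clock: 46.7
position: [0.6413, -0.1773, 0.0688]
ee_rot: [0.053, 0.999, -0.0, -0.0]
ft_force: [1.3, 0.3, 0.7]
75 t1 []
75 w12 []
95 t1 []
95 w12 []
115 t1 [(np.float64(0.5011), np.float64(-0.2329), 173.3, 0.0439, 303, 219)]
115 w12 []
```

View pics/ct1.png

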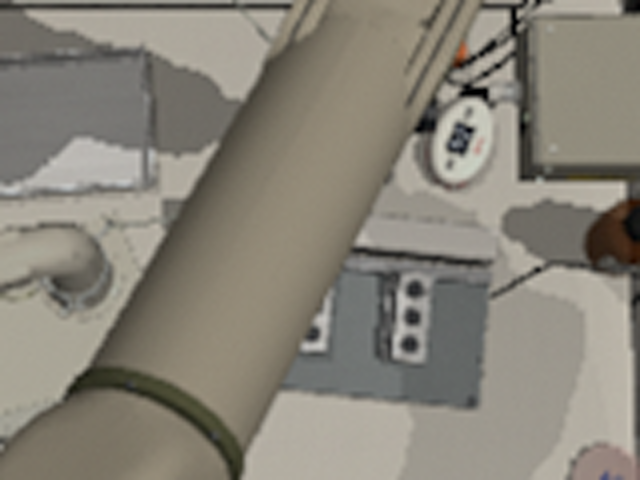

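The arm hides two of the bays from the top camera; the carrier in bay 2 is home at (412,317). I'll see whether the side camera sees the others.

```bash
python3 -c "
from h import *
a=shot('side','s1')
b=cv2.imread('pics/side0.png')
for k in(0,1,2):
  P=[(*st(-35+d,-13,k),.031) for d in(-22,0,22)]; print(proj('side',P).round(0).tolist(), proj('top',P).round(0).tolist())
for t in(75,95,115): print(carriers('s1','side',z=.031,thr=t))
c=a[140:230,200:330]; cv2.imwrite('pics/cs1.png',cv2.resize(c,None,fx=5,fy=5,interpolation=cv2.INTER_CUBIC)); print(manip.get_obs()['joint_pos'])"
```

```text
[[271.0, 199.0], [264.0, 198.0], [256.0, 197.0]] [[252.0, 221.0], [253.0, 214.0], [253.0, 207.0]]
[[278.0, 189.0], [271.0, 188.0], [264.0, 187.0]] [[276.0, 223.0], [277.0, 216.0], [278.0, 210.0]]
[[284.0, 179.0], [278.0, 179.0], [271.0, 178.0]] [[301.0, 226.0], [302.0, 219.0], [302.0, 212.0]]
[(np.float64(0.7603), np.float64(0.5682), 180.0, 0.0436, 45, 345)]
[(np.float64(0.7603), np.float64(0.5683), 0.0, 0.0435, 45, 345)]
[]
[-0.25886557  0.62292941  0.64475181  1.54773573 -0.40290386  1.10715971
  1.94290911]
```

View pics/cs1.png

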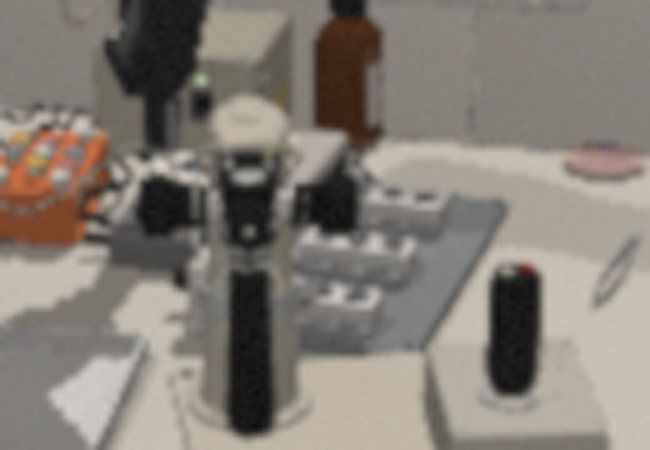

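The side view shows all three carriers in place at (350,305), (355,255) and (405,210), so I can use it as the monitor. Pressing to halfway.

```bash
python3 jog.py '0 0 0 0.001 0 0.012 0;0 0 0 0.001 0 0.02 0;0 0 0 0.001 0 0.02 0'|sed -n 1,4p
python3 jog.py '0 0 0 0 0 0.002 0;0 0 0 0 0 0.004 0;0 0 0 0 0 0.005 0;0 0 0 0 0 0.005 0'|sed -n 1,4p
```

```text
clock: 47.22
position: [0.6386, -0.1764, 0.0455]
ee_rot: [0.053, 0.999, 0.0, -0.002]
ft_force: [0.2, 0.1, -0.7]
clock: 47.72
position: [0.6393, -0.1767, 0.0417]
ee_rot: [0.053, 0.999, 0.0, -0.001]
ft_force: [-0.8, 0.2, 1.4]
```

```bash
python3 jog.py '0 0 0 0 0 0.001 0;0 0 0 0 0 0.002 0;0 0 0 0 0 0.002 0'|sed -n 1,4p
```

```text
clock: 48.1
position: [0.6393, -0.1767, 0.0401]
ee_rot: [0.053, 0.999, 0.0, -0.001]
ft_force: [-1.7, 1.0, 6.6]
```

```bash
python3 jog.py '0 0 0 0 0 0 0;0 0 0 0 0 0 0;0 0 0 0 0 0 0;0 0 0 0 0 0 0;0 0 0 0 0 0 0;0 0 0 0 0 0 0;0 0 0 0 0 0 0;0 0 0 0 0 0 0;0 0 0 0 0 0 0;0 0 0 0 0 0 0;0 0 0 0 0 0 0;0 0 0 0 0 0 0;0 0 0 0 0 0 0'|sed -n 1,4p
python3 -c "
from h import *
a=shot('side','s2').astype(int);b=cv2.imread('pics/s1.png').astype(int)
d=abs(a-b).max(2)[140:230,255:330]; print(d.max(),(d>25).sum(),np.argwhere(d>25)[:6]+[140,255])"
```

```text
clock: 49.72
position: [0.6393, -0.1767, 0.0401]
ee_rot: [0.053, 0.999, 0.0, -0.001]
ft_force: [-1.9, 0.8, 7.4]
26 1 [[180 281]]
```

```bash
python3 jog.py '0 0 0 0 0 0.003 0;0 0 0 0 0 0.006 0;0 0 0 0 0 0.0075 0;0 0 0 0 0 0.0075 0'|sed -n 1,4p
```

```text
clock: 50.28
position: [0.6394, -0.1767, 0.0346]
ee_rot: [0.053, 0.999, 0.001, -0.001]
ft_force: [-10.1, 3.5, 24.8]
```

```bash
python3 jog.py '0 0 0 0 0 0 0;0 0 0 0 0 0 0;0 0 0 0 0 -0.005 0;0 0 0 0 0 -0.012 0;0 0 0 0 0 -0.05 0;0 0 0 0 0 -0.1 0;0 0 0 0.05 0 -0.15 0;0 0 0 0.11 0 -0.19 0;0 0 0 0.15 0 -0.21 0;0 0 0 0.15 0 -0.21 0;0 0 0 0.15 0 -0.21 0;0 0 0 0.15 0 -0.21 0.5'|sed -n 1,4p
python3 -c "
from h import *
shot('wrist','w13');shot('top','t2')
for r in carriers('w13',z=.031,thr=95): print(r)
im=cv2.imread('pics/w13.png');print('tray TCP in view',proj('wrist',[[.60,-.03,.016],[.61,.13,.016],[.71,.15,.016],[.71,-.01,.016]],'w13').round())
print(manip.get_obs()['position'])"
```

```text
clock: 51.78
position: [0.491, -0.1605, 0.2414]
ee_rot: [0.053, 0.999, -0.001, -0.003]
ft_force: [0.3, 0.3, -0.2]
(np.float64(0.5171), np.float64(-0.0749), 173.7, 0.0439, 323, 176)
(np.float64(0.5087), np.float64(-0.1522), 174.0, 0.0437, 265, 176)
(np.float64(0.5003), np.float64(-0.2296), 173.8, 0.044, 206, 176)
tray TCP in view [[353. 225.]
 [462. 221.]
 [467. 277.]
 [365. 286.]]
[ 0.49081656 -0.16084655  0.24135584]
```

The release is done and the carriers haven't moved. Now the tray pose.

```bash
python3 - <<'E'
from h import *
c=np.array([(205,113),(369,101),(379,213),(208,224)])/3.2+120
t=ray('top',c,.016); print(t.round(4),t.mean(0).round(4))
for i in range(4):
    d=t[(i+1)%4]-t[i]; print(np.hypot(*d[:2]).round(4),np.degrees(np.arctan2(d[1],d[0])).round(1))
a=cv2.imread('pics/top0.png')[148:195,178:245]; print(a.shape)
cv2.imwrite('pics/ctray.png',cv2.resize(a,None,fx=11,fy=11,interpolation=cv2.INTER_CUBIC))
E
```

```text
[[ 0.7115  0.1481  0.016 ]
 [ 0.724  -0.0186  0.016 ]
 [ 0.608  -0.029   0.016 ]
 [ 0.5969  0.1428  0.016 ]] [0.6601 0.0608 0.016 ]
0.1671 -85.7
0.1165 -174.9
0.1722 93.7
0.1147 2.6
(47, 67, 3)
```

View pics/ctray.png

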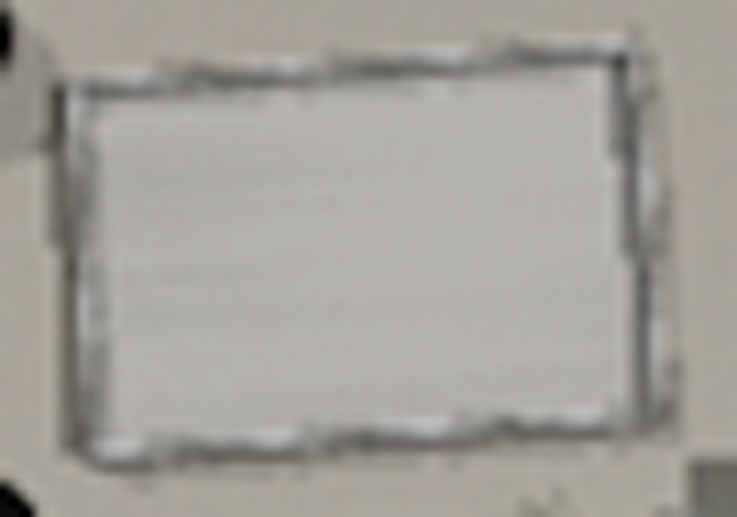

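The tray's outline fits 115×170 mm: centre (0.660,0.061), yaw about +4°. I'll turn the tool half round so the wrist camera stays clear of the post, after checking which way joint 7 has room.

```bash
python3 jog.py '0 0 0.15 0 0 0 0.5;0 0 0.15 0 0 0 0.5'|sed -n 1,2p
python3 -c "
from h import *
print(manip.get_obs()['joint_pos'].round(2)); go(.5171,-.0749,.2,YW+180)"
```

```text
clock: 52.12
position: [0.4907, -0.161, 0.2418]
[-0.51  0.09  0.8   1.76 -0.06  1.32  1.61]
rows: [-6.6000e-03  2.3000e-03  2.9922e+00] [-0.004   0.09    0.0416] n>= 15.9
```

```bash
python3 jog.py '0 0 0.5 -0.004 0.03 0 0.5;0 0 1 -0.004 0.06 0 0.5;0 0 1.5 -0.004 0.09 0 0.5;0 0 2 -0.004 0.09 0 0.5;0 0 2.5 -0.004 0.09 0 0.5;0 0 2.992 -0.004 0.09 0 0.5;0 0 2.992 -0.004 0.09 0 0.5;0 0 2.992 -0.004 0.09 0 0.5;0 0 2.992 -0.004 0.09 0 0.5;0 0 2.992 -0.004 0.09 0 0.5;0 0 2.992 -0.004 0.09 0 0.5;0 0 2.992 -0.004 0.09 0.04 0.5;0 0 2.992 -0.004 0.09 0.08 0.5;0 0 2.992 -0.004 0.09 0.12 0.5;0 0 2.992 -0.004 0.09 0.16 0.5;0 0 2.992 -0.004 0.09 0.17 0.5;0 0 2.992 -0.004 0.09 0.17 0.5;0 0 2.992 -0.004 0.09 0.17 0.5' 60|sed -n 1,5p
python3 -c "
from h import *
print(manip.get_obs()['joint_pos'].round(2)); go(.5171,-.0749,.022,YW+180)
shot('wrist','w14')
for t in(80,95): print(carriers('w14',z=.031,thr=t))"
```

```text
clock: 54.38
position: [0.5172, -0.0748, 0.0729]
ee_rot: [0.999, -0.05, -0.001, 0.0]
ft_force: [0.3, -0.4, -0.5]
grip_width: 0.502
[-0.74  0.38  0.94  1.94 -0.36  1.   -1.3 ]
rows: [0.0003 0.0024 0.0053] [0.     0.0001 0.0509] n>= 0.8
[(np.float64(0.5013), np.float64(-0.2289), 173.7, 0.0437, 470, 216), (np.float64(0.5097), np.float64(-0.1518), 173.8, 0.0438, 364, 215)]
[(np.float64(0.5013), np.float64(-0.2289), 173.7, 0.0437, 470, 216), (np.float64(0.5097), np.float64(-0.1519), 173.7, 0.0438, 364, 215), (np.float64(0.5181), np.float64(-0.0746), 173.8, 0.0437, 258, 214)]
```

```bash
python3 jog.py '0 0 0 0 0 0.035 0.5;0 0 0 0 0 0.0505 0.5;0 0 0 0 0 0.0505 0.5;0 0 0 0 0 0.0505 0.5'|sed -n 1,4p
python3 jog.py '0 0 0 0 0 0 0.2;0 0 0 0 0 0 0.2;0 0 0 0 0 0 0.2;0 0 0 0 0 0 0.2' 60
python3 jog.py '0 0 0 0 0 -0.01 0.2;0 0 0 0 0 -0.06 0.2;0 0 0 0 0 -0.12 0.2;0 0 0 0 0 -0.18 0.2;0 0 0 0 0 -0.23 0.2;0 0 0 0 0 -0.23 0.2;0 0 0 0 0 -0.23 0.2' 60
python3 -c "
from h import *
go(.6575,.111,.25,94+180)"
```

```text
clock: 54.92
position: [0.5172, -0.0749, 0.0229]
ee_rot: [0.999, -0.053, -0.001, -0.0]
ft_force: [-0.2, -0.4, 0.4]
clock: 55.42
position: [0.5172, -0.0755, 0.0232]
ee_rot: [0.999, -0.053, -0.001, -0.0]
ft_force: [-2.9, -1.7, 8.7]
grip_width: 0.28
grasp_force: 59.1
clock: 56.3
position: [0.5169, -0.0744, 0.2515]
ee_rot: [0.999, -0.053, -0.002, -0.001]
ft_force: [-0.1, 0.2, -1.5]
grip_width: 0.282
grasp_force: 59.5
rows: [-0.0012  0.0034 -0.1756] [ 0.1203 -0.1992  0.0013] n>= 3.7
```

```bash
python3 jog.py '0 0 -0.175 0.12 -0.199 0 0.2;0 0 -0.175 0.12 -0.199 0 0.2;0 0 -0.175 0.12 -0.199 0 0.2;0 0 -0.175 0.12 -0.199 0 0.2;0 0 -0.175 0.12 -0.199 0 0.2;0 0 -0.175 0.12 -0.199 0.06 0.2;0 0 -0.175 0.12 -0.199 0.12 0.2;0 0 -0.175 0.12 -0.199 0.18 0.2;0 0 -0.175 0.12 -0.199 0.2 0.2;0 0 -0.175 0.12 -0.199 0.2 0.2'
python3 -c "
from h import *
a=shot('wrist','w15'); print(carriers('w15',z=.06,thr=95))
go(.6575,.111,.02,94+180)"
```

```text
clock: 57.55
position: [0.6565, 0.1096, 0.0512]
ee_rot: [0.999, 0.034, -0.002, 0.0]
ft_force: [0.1, -0.2, -0.4]
grip_width: 0.283
grasp_force: 59.5
[(np.float64(0.6583), np.float64(0.1104), 3.8, 0.0432, 257, 249)]
rows: [-0.0003  0.0018 -0.0017] [-0.0001 -0.0012  0.0331] n>= 0.5
```

View pics/w15.png

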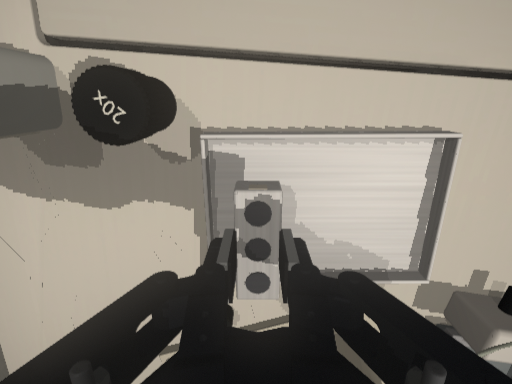

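The carrier is held over the tray's left slot at (257,249), and the tray's far wall (row 133) runs parallel to the tool. I'll check the tray's corners from this view, then lower.

```bash
python3 -c "
from h import *
print(ray('wrist',[(202,133),(460,133),(430,281)],.016,'w15').round(4))"
python3 jog.py '0 0 0 0 -0.001 0.02 0.2;0 0 0 0 -0.001 0.031 0.2;0 0 0 0 -0.001 0.033 0.2;0 0 0 0 -0.001 0.033 0.2'|sed -n 2,4p
python3 jog.py '0 0 0 0 0 0.002 0.2;0 0 0 0 0 0.003 0.2;0 0 0 0 0 0.003 0.2'|sed -n 2,4p
```

```text
[[ 0.7139  0.1496  0.016 ]
 [ 0.7253 -0.0149  0.016 ]
 [ 0.6137 -0.0256  0.016 ]]
position: [0.6571, 0.1114, 0.0188]
ee_rot: [0.999, 0.034, -0.001, -0.0]
ft_force: [0.2, 0.4, -1.5]
position: [0.6571, 0.1115, 0.0163]
ee_rot: [0.999, 0.034, -0.001, -0.0]
ft_force: [-2.7, 0.9, 5.3]
```

```bash
python3 jog.py '0 0 0 0 0 0 0.5;0 0 0 0 0 0 0.5;0 0 0 0 0 -0.03 0.5;0 0 0 0 0 -0.09 0.5;0 0 0 0 0 -0.15 0.5;0 0 0 0 0 -0.21 0.5;0 0 0 0 0 -0.23 0.5;0 0 0 0 0 -0.23 0.5' 60|sed -n 1,4p
python3 -c "
from h import *
shot('wrist','w16')
for t in(80,95,115):print(carriers('w16',z=.024,thr=t))
go(.5089,-.1521,.25,YW+180)"
```

```text
clock: 59.48
position: [0.6581, 0.1114, 0.2466]
ee_rot: [0.999, 0.034, -0.0, -0.001]
ft_force: [-0.3, -0.7, -0.8]
[(np.float64(0.4973), np.float64(-0.2356), 173.5, 0.0447, 471, 278), (np.float64(0.506), np.float64(-0.1567), 173.8, 0.0446, 423, 270)]
[(np.float64(0.4973), np.float64(-0.2356), 173.5, 0.0447, 471, 278), (np.float64(0.506), np.float64(-0.1568), 173.8, 0.0446, 423, 270), (np.float64(0.6579), np.float64(0.1122), 3.6, 0.0438, 257, 162)]
[(np.float64(0.4973), np.float64(-0.2357), 173.5, 0.0447, 471, 278), (np.float64(0.506), np.float64(-0.1569), 173.9, 0.0446, 423, 270), (np.float64(0.6579), np.float64(0.1121), 3.6, 0.0438, 257, 162)]
rows: [-0.0005  0.0035  0.1749] [-0.1664  0.2527 -0.0048] n>= 4.8
```

```bash
python3 jog.py '0 0 0.175 -0.166 0.253 0 0.5;0 0 0.175 -0.166 0.253 0 0.5;0 0 0.175 -0.166 0.253 0 0.5;0 0 0.175 -0.166 0.253 0 0.5;0 0 0.175 -0.166 0.253 0 0.5;0 0 0.175 -0.166 0.253 0 0.5;0 0 0.175 -0.166 0.253 0.06 0.5;0 0 0.175 -0.166 0.253 0.12 0.5;0 0 0.175 -0.166 0.253 0.17 0.5;0 0 0.175 -0.166 0.253 0.17 0.5;0 0 0.175 -0.166 0.253 0.17 0.5' 60|sed -n 1,5p
python3 -c "
from h import *
go(.5089,-.1521,.022,YW+180)
shot('wrist','w17')
for t in(80,95): print(carriers('w17',z=.031,thr=t))"
```

```text
clock: 60.9
position: [0.5095, -0.1525, 0.0771]
ee_rot: [0.999, -0.053, -0.001, 0.0]
ft_force: [0.7, 0.2, 0.3]
grip_width: 0.499
rows: [ 0.0007  0.0024 -0.0001] [-0.0005 -0.0004  0.0551] n>= 0.9
[]
[(np.float64(0.5011), np.float64(-0.2295), 173.8, 0.0438, 362, 213), (np.float64(0.5096), np.float64(-0.1522), 173.8, 0.0436, 258, 213)]
```

```bash
python3 jog.py '0 0 0 0 0 0.035 0.5;0 0 0 0 0 0.055 0.5;0 0 0 0 0 0.055 0.5;0 0 0 0 0 0.055 0.5'|sed -n 1,4p
python3 jog.py '0 0 0 0 0 0 0.2;0 0 0 0 0 0 0.2;0 0 0 0 0 0 0.2;0 0 0 0 0 0 0.2' 60
python3 jog.py '0 0 0 0 0 -0.01 0.2;0 0 0 0 0 -0.06 0.2;0 0 0 0 0 -0.12 0.2;0 0 0 0 0 -0.18 0.2;0 0 0 0 0 -0.23 0.2;0 0 0 0 0 -0.23 0.2;0 0 0 0 0 -0.23 0.2' 60
python3 -c "
from h import *
go(.662,.062,.25,94+180)"
```

```text
clock: 61.45
position: [0.5094, -0.1526, 0.0221]
ee_rot: [0.999, -0.053, -0.001, -0.0]
ft_force: [0.2, 0.3, 0.3]
clock: 61.95
position: [0.5094, -0.1532, 0.0223]
ee_rot: [0.999, -0.053, -0.001, 0.0]
ft_force: [-2.3, -1.0, 7.6]
grip_width: 0.281
grasp_force: 59.1
clock: 62.82
position: [0.5091, -0.152, 0.2505]
ee_rot: [0.999, -0.053, -0.002, -0.001]
ft_force: [-0.9, -0.7, -1.4]
grip_width: 0.28
grasp_force: 59.7
rows: [-0.0013  0.0033 -0.1756] [ 0.1295 -0.229   0.0003] n>= 4.2
```

```bash
python3 jog.py '0 0 -0.175 0.13 -0.229 0 0.2;0 0 -0.175 0.13 -0.229 0 0.2;0 0 -0.175 0.13 -0.229 0 0.2;0 0 -0.175 0.13 -0.229 0 0.2;0 0 -0.175 0.13 -0.229 0 0.2;0 0 -0.175 0.13 -0.229 0 0.2;0 0 -0.175 0.13 -0.229 0.06 0.2;0 0 -0.175 0.13 -0.229 0.12 0.2;0 0 -0.175 0.13 -0.229 0.18 0.2;0 0 -0.175 0.13 -0.229 0.2 0.2;0 0 -0.175 0.13 -0.229 0.2 0.2;0 0 -0.175 0.13 -0.229 0.2 0.2'
python3 -c "
from h import *
a=shot('wrist','w18')
for t in(80,95,115): print(carriers('w18',z=.06,thr=t))
go(.662,.062,.019,94+180)"
```

```text
clock: 64.32
position: [0.6638, 0.061, 0.0534]
ee_rot: [0.999, 0.034, 0.0, -0.0]
ft_force: [-0.4, -0.2, -1.3]
grip_width: 0.279
grasp_force: 59.7
[(np.float64(0.663), np.float64(0.0615), 3.9, 0.044, 257, 251), (np.float64(0.6762), np.float64(0.1024), 3.8, 0.0344, 184, 225)]
[(np.float64(0.663), np.float64(0.0615), 3.9, 0.044, 257, 251), (np.float64(0.6761), np.float64(0.1024), 3.8, 0.0344, 184, 225)]
[(np.float64(0.6762), np.float64(0.1023), 3.7, 0.0344, 184, 225)]
rows: [-0.0009 -0.0008 -0.0013] [-0.0018 -0.0009  0.0343] n>= 0.6
```

```bash
python3 jog.py '0 0 0 -0.0015 0 0.02 0.2;0 0 0 -0.0015 0 0.032 0.2;0 0 0 -0.0015 0 0.035 0.2;0 0 0 -0.0015 0 0.035 0.2'|sed -n 2,4p
python3 jog.py '0 0 0 0 0 0.001 0.2;0 0 0 0 0 0.002 0.2;0 0 0 0 0 0.003 0.2;0 0 0 0 0 0.003 0.2'|sed -n 2,4p
```

```text
position: [0.6603, 0.0616, 0.0154]
ee_rot: [0.999, 0.034, -0.002, -0.0]
ft_force: [-2.8, 0.7, 5.4]
position: [0.6604, 0.0616, 0.0153]
ee_rot: [0.999, 0.034, -0.002, -0.001]
ft_force: [-17.3, 1.8, 32.8]
```

```bash
python3 jog.py '0 0 0 0 0 -0.0025 0.2;0 0 0 0 0 -0.0025 0.5;0 0 0 0 0 -0.0025 0.5;0 0 0 0 0 -0.03 0.5;0 0 0 0 0 -0.09 0.5;0 0 0 0 0 -0.15 0.5;0 0 0 0 0 -0.21 0.5;0 0 0 0 0 -0.23 0.5;0 0 0 0 0 -0.23 0.5' 60|sed -n 1,4p
python3 -c "
from h import *
shot('wrist','w19')
for t in(80,95):print(carriers('w19',z=.024,thr=t))
go(.5005,-.2295,.25,YW+180)"
```

```text
clock: 66.5
position: [0.6619, 0.0613, 0.2432]
ee_rot: [0.999, 0.034, -0.001, -0.0]
ft_force: [1.0, -0.6, -0.9]
[(np.float64(0.4973), np.float64(-0.2349), 173.9, 0.0449, 440, 279)]
[(np.float64(0.4972), np.float64(-0.235), 173.9, 0.0448, 440, 279), (np.float64(0.6609), np.float64(0.0621), 3.9, 0.0438, 257, 163), (np.float64(0.6579), np.float64(0.1119), 3.8, 0.0438, 220, 163)]
rows: [-0.0004  0.0038  0.1749] [-0.1804  0.2792 -0.008 ] n>= 5.3
```

```bash
python3 jog.py '0 0 0.175 -0.18 0.279 -0.005 0.5;0 0 0.175 -0.18 0.279 -0.005 0.5;0 0 0.175 -0.18 0.279 -0.005 0.5;0 0 0.175 -0.18 0.279 -0.005 0.5;0 0 0.175 -0.18 0.279 -0.005 0.5;0 0 0.175 -0.18 0.279 -0.005 0.5;0 0 0.175 -0.18 0.279 -0.005 0.5;0 0 0.175 -0.18 0.279 0.06 0.5;0 0 0.175 -0.18 0.279 0.12 0.5;0 0 0.175 -0.18 0.279 0.17 0.5;0 0 0.175 -0.18 0.279 0.17 0.5;0 0 0.175 -0.18 0.279 0.17 0.5' 60|sed -n 1,5p
python3 -c "
from h import *
go(.5005,-.2295,.022,YW+180)
shot('wrist','w20')
for t in(80,95): print(carriers('w20',z=.031,thr=t))"
```

```text
clock: 68.05
position: [0.5017, -0.2289, 0.0742]
ee_rot: [0.999, -0.052, -0.001, 0.0]
ft_force: [-0.3, 0.2, 0.5]
grip_width: 0.5
rows: [0.0006 0.0022 0.001 ] [-0.001   0.0007  0.0522] n>= 0.8
[]
[(np.float64(0.501), np.float64(-0.2298), 173.8, 0.0437, 260, 215)]
```

```bash
python3 jog.py '0 0 0 -0.001 0.0007 0.035 0.5;0 0 0 -0.001 0.0007 0.052 0.5;0 0 0 -0.001 0.0007 0.052 0.5;0 0 0 -0.001 0.0007 0.052 0.5'|sed -n 1,4p
python3 jog.py '0 0 0 0 0 0 0.2;0 0 0 0 0 0 0.2;0 0 0 0 0 0 0.2;0 0 0 0 0 0 0.2' 60
python3 jog.py '0 0 0 0 0 -0.01 0.2;0 0 0 0 0 -0.06 0.2;0 0 0 0 0 -0.12 0.2;0 0 0 0 0 -0.18 0.2;0 0 0 0 0 -0.23 0.2;0 0 0 0 0 -0.23 0.2;0 0 0 0 0 -0.23 0.2' 60
python3 -c "
from h import *
go(.6645,.0125,.25,94+180)"
```

```text
clock: 68.6
position: [0.5001, -0.2302, 0.0222]
ee_rot: [0.999, -0.053, -0.001, 0.0]
ft_force: [0.6, -0.3, 0.0]
clock: 69.1
position: [0.5, -0.2306, 0.0223]
ee_rot: [0.999, -0.053, -0.001, 0.0]
ft_force: [-2.7, -0.4, 7.0]
grip_width: 0.28
grasp_force: 59.1
clock: 69.97
position: [0.4997, -0.2295, 0.2505]
ee_rot: [0.999, -0.053, -0.002, -0.001]
ft_force: [0.2, -0.0, -1.2]
grip_width: 0.278
grasp_force: 59.9
rows: [-0.0014  0.0033 -0.1758] [ 0.1383 -0.258   0.0003] n>= 4.7
```

```bash
python3 jog.py '0 0 -0.175 0.138 -0.258 0 0.2;0 0 -0.175 0.138 -0.258 0 0.2;0 0 -0.175 0.138 -0.258 0 0.2;0 0 -0.175 0.138 -0.258 0 0.2;0 0 -0.175 0.138 -0.258 0 0.2;0 0 -0.175 0.138 -0.258 0 0.2;0 0 -0.175 0.138 -0.258 0.06 0.2;0 0 -0.175 0.138 -0.258 0.12 0.2;0 0 -0.175 0.138 -0.258 0.18 0.2;0 0 -0.175 0.138 -0.258 0.2 0.2;0 0 -0.175 0.138 -0.258 0.2 0.2;0 0 -0.175 0.138 -0.258 0.2 0.2'
python3 -c "
from h import *
a=shot('wrist','w21')
for t in(80,95,115): print(carriers('w21',z=.06,thr=t))
go(.6645,.0125,.019,94+180)"
```

```text
clock: 71.47
position: [0.6653, 0.0115, 0.0531]
ee_rot: [0.999, 0.034, 0.0, -0.0]
ft_force: [0.4, -0.1, -0.1]
grip_width: 0.281
grasp_force: 59.9
[(np.float64(0.6655), np.float64(0.0122), 3.8, 0.044, 257, 250), (np.float64(0.6789), np.float64(0.0525), 3.9, 0.0344, 185, 224), (np.float64(0.6765), np.float64(0.0917), 3.9, 0.0344, 112, 223)]
[(np.float64(0.6655), np.float64(0.0123), 3.8, 0.044, 257, 250), (np.float64(0.6788), np.float64(0.0525), 3.9, 0.0344, 185, 224), (np.float64(0.6765), np.float64(0.0917), 3.8, 0.0344, 112, 223)]
[(np.float64(0.6789), np.float64(0.0525), 3.9, 0.0344, 185, 224), (np.float64(0.6766), np.float64(0.0916), 3.8, 0.0344, 113, 223)]
rows: [-0.0006 -0.0006 -0.0012] [-0.0009 -0.0008  0.0341] n>= 0.5
```

```bash
python3 jog.py '0 0 0 -0.001 0 0.02 0.2;0 0 0 -0.001 0 0.032 0.2;0 0 0 -0.001 0 0.035 0.2;0 0 0 -0.001 0 0.035 0.2'|sed -n 2,4p
```

```text
position: [0.6625, 0.0122, 0.0154]
ee_rot: [0.999, 0.034, -0.002, -0.0]
ft_force: [-2.9, 0.8, 3.8]
```

```bash
python3 jog.py '0 0 0 0 0 0 0.5;0 0 0 0 0 0 0.5;0 0 0 0 0 -0.03 0.5;0 0 0 0 0 -0.09 0.5;0 0 0 0 0 -0.15 0.5;0 0 0 0 0 -0.21 0.5;0 0 0 0 0 -0.23 0.5;0 0 0 0 0 -0.23 0.5' 60|sed -n 1,4p
python3 -c "
from h import *
shot('wrist','w22'); shot('top','t9'); shot('side','s9')
for t in(80,95):print(carriers('w22',z=.024,thr=t))"
```

```text
clock: 73.03
position: [0.6641, 0.0118, 0.2465]
ee_rot: [0.999, 0.034, -0.0, -0.0]
ft_force: [-0.5, 0.9, -1.1]
[]
[(np.float64(0.6634), np.float64(0.0127), 3.8, 0.0438, 257, 163), (np.float64(0.6609), np.float64(0.062), 3.8, 0.0438, 221, 162), (np.float64(0.6578), np.float64(0.1118), 3.7, 0.0437, 184, 162)]
```

All three carriers lie in the tray at the planned spots, about 50 mm apart and parallel to it, with their stubs visible from above.

```bash
python3 -c "
from h import *
print(manip.hand_in())"
```

```text
the job is handed in; nothing more can be done
None
```

I handed the job in at about 73 s: all three carriers were seated and measured home, the button was held halfway for over 1.5 s, pressed fully down and let up, and the carriers now lie flat side by side in the tray, stubs up.

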